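Load the roll-top coupling store

ROBOT

A 6-joint arm with a two-finger parallel gripper is mounted at the origin on the work surface. World frame = base frame: x ahead of the robot, y to its left, z up, the work surface at z = 0. Lengths are in m, angles in rad, forces in N, time in s.
With the tool pointing down it reaches from about 0.3 to 0.775 m from the base axis. Payload 14.6 kg.
Tool frame: the origin (TCP) lies on the centre line of the jaws, within the pads' length; the fingertips stand 19 mm ahead of it and the grasp point (between the pads) is the TCP; z points along the fingers, x is the direction in which the jaws open and shut, and the axes are right-handed (so a half turn about z gives the same grasp; the last joint's range is limited). The gripper opens to 85 mm and grips with 20 to 120 N. Pads are 22 mm wide; open, the fingers measure 114 mm over their backs; the gripper's body (76 mm by 85 mm) begins 54 mm behind the grasp point. The pads swing forward as they close: fully open they stand 13 mm farther back than shut.
Start: joints at [-1.216, 0.3, 1.521, -0, 1.321, -0.067], TCP at [0.225, -0.502, 0.25] pointing down, gripper open.
Joint ranges: [-3.03, 3.03], [-0.79, 2.21], [0.23, 2.52], [-1.04, 4.18], [0, 3.07], [-2.55, 2.55]. Speed limits (rad/s): [2.22, 2.22, 2.57, 3.14, 3.14, 3.14].

INTERFACE

Orientations are given as a unit quaternion [x, y, z, w].
In Python, from bench import manip gives the robot as it stands.
- The arm moves only by the tool step_arm, never from a script. Its argument "deltas" is a list of rows, each an object of numbers: "tx", "ty", "tz": the shift along the tool's x, y, z in m; "rx", "ry", "rz": the turn, a rotation vector about the tool's x, y, z in degrees; "claw": the finger opening in m, from 0 to 0.0854. A call has 1 to 8 rows; each row is the pose to reach, as a shift and turn from the pose commanded when the call began, along the tool's axes at that moment; what a row does not reach only later rows make up. A row lasts 1/8 s, in which the tool goes at most 62.5 mm and 10.7 degrees, less where a joint would pass 70% of its speed; a pose out of reach is approached as far as the arm can. A call with a gripper value outside its range is refused whole. The fingers move at their own pace and stop on an object; "grip_force" is the grip in N (left out, the last holds). Time passes only in rows, so rows that repeat a pose let the fingers close. It gives the time, the measured TCP pose, the force and the opening at its end, in the units of the state.
- manip.get_obs(): the state, without advancing time (a new reading comes with each control period).
- manip.read_camera(name): name is "side" or "top"; returns a dict with "color" (384x512x3 uint8, red, green, blue), "fov_y" (degrees; the focal length in pixels is half the picture's height over the tangent of half this angle, whatever the lens; pixels are square), "cx", "cy" (the principal point, pixels), "xyz" and "rotation" of the camera in the world. Camera axes: x right, y down, z forward; pixel columns grow to the right and rows downward; lengths in m; the calibration is good to about 2 mm. A picture is of the moment at which its call begins. There is no depth.
- manip.finish_job(): hands the job in, once; it reports no verdict.
The state is a dict: "clock": time; "joints": joint angles; "qvel": joint speeds; "joint_efforts": joint torques, N m; "ee_pos": TCP position; "orientation": TCP orientation; "wrist_force": force on the tool from outside, world axes, zero at the start; "torque": the same for the moment, N m; "opening": opening from 0.0 (shut) to 1.0 (fully open).
Only numpy, scipy, OpenCV 4.12 (cv2) and the standard library are available. Lean on these libraries where they do the work, as an engineer would, in place of code of your own. Each camera call takes 0.05 s, during which the arm holds its last target.

TASK

Put the two brass couplings away in the roll-top store: roll its slatted door fully open, lift the orange flip bin by its bar and tip it over the edge stop until both couplings have dropped into the store, swing the empty bin all the way back down, and roll the door fully shut. Leave the other things on the bench undisturbed.

Things in the scene. Friction and masses are not known exactly. Their poses are not given: they have to be found in the camera images.
- store: Fixed roll-top store: a drum lying on its side, clear round cheeks 290 mm across, 194 mm apart, blue walls. Origin on the bench under the drum's centre. x points from the loading side (-x, where the orange bin hangs) to the back, roughly to the robot's left, place and yaw vary; y along the drum; z up. Loading wall at x -118 to -108 mm, its top (steel edge stop) 210 mm above the bench.
- store_axis (a point): Centre of the circular door track: on the drum's axis, 146 mm above the store's origin. The door turns about the line through it along the store's y.
- tambour (a joint): Roll of the slatted door about store_axis, rad: 0 fully shut (dark leading slat down at the edge stop), 1.5 fully open (rolled over the top to the back). May start ajar by up to 0.3. It rubs in its track and stays where it is left; takes about 1 to 5 N at its handle. Slat surface 133 mm from the axis.
- tambour_handle (a point): Middle of the door's black round pull bar, 12 mm thick, 100 mm long along store y, 41 mm clear of the slats. At joint q: store x = -180 cos(0.803+q) mm, height 146 + 180 sin(0.803+q) mm above the bench. Can be pinched from above, fingers closing along store x (opened 35 to 45 mm), and carried round the arc with the gripper upright: the bar turns between the pads.
- flipbin (a joint): Tip angle of the orange bin about bin_hinge, rad: 0 hanging level, 2.25 the stop, its mouth then sloping down into the store. Beyond about 1.8 the couplings roll out. Nearly free hinge: let go, the bin falls back to 0 or over by its weight. Bin 88 mm along store x, 118 along y, 80 deep, walls 4 mm; 0.6 kg with couplings.
- bin_hinge (a point): Middle of the bin's hinge line, at the edge stop: store x = -118 mm, 210 mm above the bench; the hinge runs along the store's y.
- bin_handle (a point): Middle of the bin's black round bar, 12 mm thick, 90 mm long along store y, on the side away from the store, 36 mm clear of the bin wall. At angle t: store x = -118 - 132 cos t - 8 sin t mm, height 210 + 132 sin t - 8 cos t mm above the bench. Can be pinched from above, fingers closing along store x (opened 35 to 45 mm); the bar turns between the pads.
- coupling1: Brass coupling, cylinder 36 mm across and 80 mm long, 0.16 kg, two dark bands. Origin at its middle, y along its axis. Starts lying in the orange bin.
- coupling2: The second coupling, the same.
- flange: Bystander: steel flange, 110 mm across, 50 mm high, origin under its centre.
- reel: Bystander: blue and white reel, 120 mm across, 72 mm high, origin under its centre.
- partsbox: Bystander: open white box 160 x 120 x 70 mm, origin under its centre.
- wrench: Bystander: steel wrench 200 mm long, lying flat.
- store_in (a point): Middle of the store's rubber inner floor, 100 mm above the bench, store x = -12 mm. The inside spans store x from -108 to +81 mm and y within +-91 mm. Couplings belong here.
Things that resemble listed ones, but are neither listed nor needed, are in the scene too. Leave any blue, pink or purple look-alike of the coupling1 alone.

How it is judged:
On the way, in this order (a step that is already met when the one before it is completed fails the run):
1. the slatted door is rolled fully open (at least 1.35 rad) while the bin is still down (value of joint tambour above 1.35 rad and value of joint flipbin below 0.4 rad), for 0.2 s.
2. the bin is tipped up (beyond 1.0 rad) with both couplings dropped inside the store (value of joint flipbin above 1 rad and x of coupling1 in the frame of store between -0.108 and 0.084 m and y of coupling1 in the frame of store between -0.092 and 0.092 m and z of coupling1 in the frame of store between 0.09 and 0.2 m and x of coupling2 in the frame of store between -0.108 and 0.084 m and y of coupling2 in the frame of store between -0.092 and 0.092 m and z of coupling2 in the frame of store between 0.09 and 0.2 m), for 0.2 s.
3. the empty bin is back down (within 0.1 rad), the door still open (value of joint flipbin below 0.1 rad and value of joint tambour above 1 rad), for 0.2 s.
At the end, for the whole second after the job is handed in: The door is fully shut (within 0.06 rad, about 8 mm at the leading slat), the bin hangs back down (within 0.1 rad), and both couplings lie at rest inside the store (value of joint tambour below 0.06 rad and value of joint flipbin below 0.1 rad and x of coupling1 in the frame of store between -0.108 and 0.084 m and y of coupling1 in the frame of store between -0.092 and 0.092 m and z of coupling1 in the frame of store between 0.09 and 0.2 m and x of coupling2 in the frame of store between -0.108 and 0.084 m and y of coupling2 in the frame of store between -0.092 and 0.092 m and z of coupling2 in the frame of store between 0.09 and 0.2 m and linear speed of each of coupling1, coupling2 below 0.03 m/s); the robot touches nothing.
It fails at once if a bystander (flange, reel, white box or wrench) is pushed more than 30 mm (distance of any of flange, reel, partsbox, wrench from where it was at the start of the episode above 0.03 m).
It also fails if it takes over 62 s, if anything falls off the work surface, if the arm or the gripper's body presses on something with over 40 N, if the wrist force passes 120 N, or if a joint passes its speed limit or range.

## Working session

There is one attempt and no reset: what is moved stays moved. The work goes in short steps, Python scripts to look and compute and a tool call to move; the robot and the scene stay as the last step left them, time stands still between calls to the robot, and variables do not carry over. Pictures are saved under pics/ and viewed, and the job is handed in when it is done.

Besides the shell and the picture viewer there is one more tool, called after "Request:" in YAML: its name, and indented under it one key for each argument. step_arm: Moves the arm, as the interface text tells. Its arguments: {"type":"object","properties":{"deltas":{"type":"array","items":{"type":"object","properties":{"tx":{"type":"number"},"ty":{"type":"number"},"tz":{"type":"number"},"rx":{"type":"number"},"ry":{"type":"number"},"rz":{"type":"number"},"claw":{"type":"number"}}}},"grip_force":{"type":"number"}},"required":["deltas"]}

```bash
mkdir -p pics
python3 - <<'E'
from bench import manip
import cv2
for n in ("side","top"):
    c=manip.read_camera(n); cv2.imwrite(f"pics/{n}0.png",c["color"][:,:,::-1])
    print(n,c["fov_y"],c["cx"],c["cy"],c["xyz"],c["rotation"])
print(manip.get_obs())
E
```

```text
side 48.49439790656528 251.03307930421667 189.7122972996575 [ 0.75510643 -0.6706025   1.22586027] [ 0.94182017  0.16762699 -0.04908807 -0.28716948]
top 51.4951983119845 255.94688631666708 194.6309817647755 [ 3.03244732e-01 -3.14148761e-04  1.28593309e+00] [ 0.73469796 -0.6703084   0.07208186 -0.07556297]
{'clock': 0.1, 'joints': array([-1.21561149e+00,  3.00421864e-01,  1.52150540e+00, -6.27788123e-06,
        1.32068052e+00, -6.65999744e-02]), 'qvel': array([ 5.76213039e-04, -1.25264419e-03, -5.68156266e-05, -1.25633284e-03,
       -1.72518447e-03,  1.72082504e-04]), 'joint_efforts': array([ 2.71237142e-03, -5.44372272e+01, -3.62367225e+01, -5.16806949e-05,
        2.99670130e-03,  2.65822700e-05]), 'ee_pos': array([ 0.22509758, -0.5016305 ,  0.24978032]), 'orientation': array([ 8.39461301e-01, -5.43419236e-01, -4.08597788e-04, -3.01127504e-04]), 'wrist_force': array([-0.09973058, -0.15771021, -0.26762552]), 'torque': array([-0.03552848, -0.01185202,  0.02633524]), 'opening': 1.0018127054769406}
```

```bash
ls -la
```

```text
total 12
drwxr-xr-x  3 agent agent 4096 Dec  7 06:43 .
drwxr-xr-x 23 root  root  4096 Dec  7 06:43 ..
drwxr-xr-x  2 agent agent 4096 Dec  7 06:44 pics
```

View pics/side0.png

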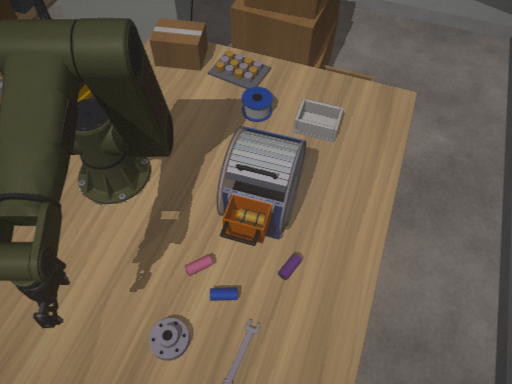

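View pics/top0.png

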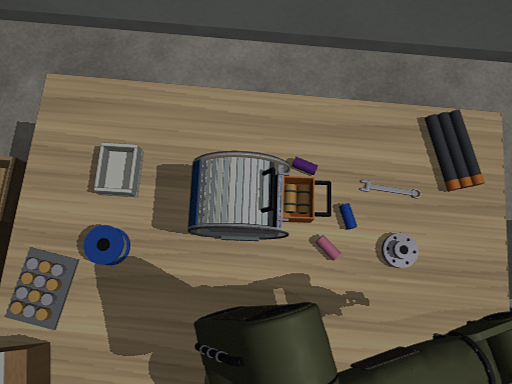

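The side view shows the store around (262,180), with the door bar at (257,170), the orange bin at (247,217) and the bin bar at (240,237). In the top view the door bar is at (268,190) and the bin bar at (322,198). I'll enlarge both to measure.

Run:
```python
import cv2
s=cv2.imread("pics/side0.png")[120:255,205:320]; t=cv2.imread("pics/top0.png")[140:250,180:340]
cv2.imwrite("pics/s1.png",cv2.resize(s,None,fx=4.4,fy=4.4,interpolation=cv2.INTER_CUBIC))
cv2.imwrite("pics/t1.png",cv2.resize(t,None,fx=5,fy=5,interpolation=cv2.INTER_CUBIC))
```

```text
(no output)
```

View pics/s1.png

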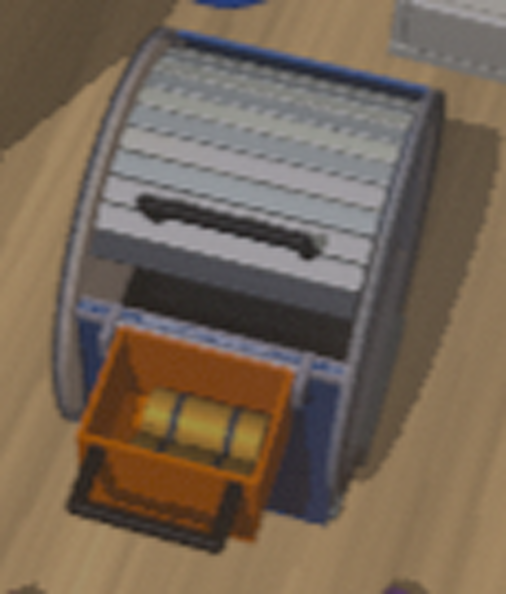

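View pics/t1.png

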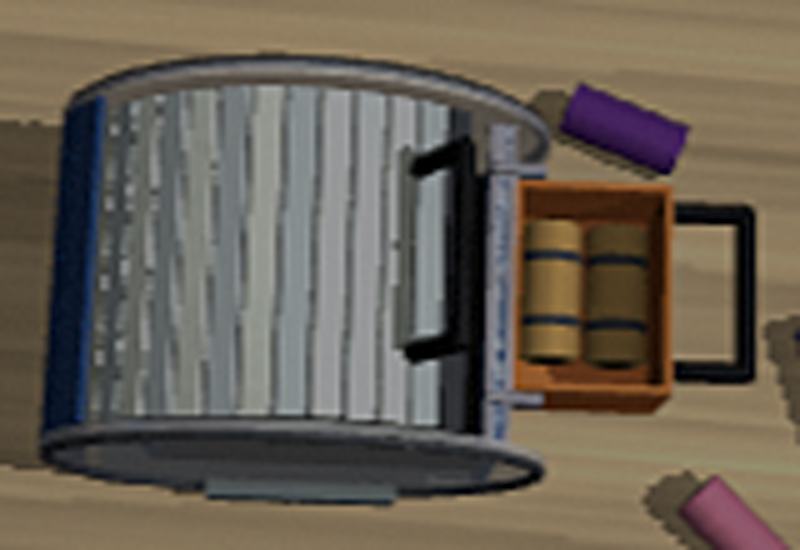

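```bash
cat > h.py <<'E'
import numpy as np
from scipy.spatial.transform import Rotation as R
C={"side":(48.49439790656528,251.03307930421667,189.7122972996575,[0.75510643,-0.6706025,1.22586027],[0.94182017,0.16762699,-0.04908807,-0.28716948]),
"top":(51.4951983119845,255.94688631666708,194.6309817647755,[3.03244732e-01,-3.14148761e-04,1.28593309e+00],[0.73469796,-0.6703084,0.07208186,-0.07556297])}
def ray(n,u,v):
    f,cx,cy,p,q=C[n]; F=192/np.tan(np.radians(f/2))
    d=R.from_quat(q).apply([(u-cx)/F,(v-cy)/F,1]); return np.array(p),d/np.linalg.norm(d)
def plane(n,uv,z):
    p,d=ray(n,*uv); return p+d*(z-p[2])/d[2]
def tri(a,b):
    p,d=ray("top",*a); q,e=ray("side",*b)
    s=np.linalg.lstsq(np.c_[d,-e],q-p,rcond=None)[0]
    A=p+d*s[0];B=q+e*s[1]; return (A+B)/2,np.linalg.norm(A-B)
T=lambda x,y:((x+.5)/5-.5+180,(y+.5)/5-.5+140)
S=lambda x,y:((x+.5)/4.4-.5+205,(y+.5)/4.4-.5+120)
E
python3 - <<'E'
from h import *
np.set_printoptions(precision=4,suppress=True)
for nm,a,b in [("binbar+x",T(746,210),S(220,545)),("binbar-x",T(744,376),S(72,507)),("door+x",T(463,145),S(315,245)),("door-x",T(460,350),S(148,207)),
  ("stop +x",T(503,126),S(345,368)),("stop -x",T(499,436),S(82,306))]:
    print(nm,*tri(a,b))
print("planes")
for uv in [T(746,210),T(744,376)]: print(plane("top",uv,.202))
for uv in [S(220,545),S(72,507)]: print(plane("side",uv,.202))
for uv in [T(503,126),T(499,436)]: print(plane("top",uv,.210))
# bin rim corners z~.21
for uv in [T(672,187),T(672,390),T(520,180),T(517,387)]: print(plane("top",uv,.210))
E
```

```text
binbar+x [ 0.5898 -0.1837  0.2026] 0.0024941305560017123
binbar-x [ 0.4956 -0.1886  0.199 ] 0.0009579234115614279
door+x [ 0.5883 -0.0192  0.2969] 0.007736870740274388
door-x [ 0.4817 -0.0264  0.2956] 0.008058626935851406
stop +x [ 0.6234 -0.0436  0.2127] 0.0032700360409443517
stop -x [ 0.4484 -0.0557  0.2109] 0.0012474958436408678
planes
[ 0.5889 -0.1845  0.202 ]
[ 0.4946 -0.1884  0.202 ]
[ 0.5907 -0.1827  0.202 ]
[ 0.4967 -0.1898  0.202 ]
[ 0.6227 -0.0445  0.21  ]
[ 0.448  -0.0561  0.21  ]
[ 0.5962 -0.1412  0.21  ]
[ 0.4819 -0.1482  0.21  ]
[ 0.5924 -0.0564  0.21  ]
[ 0.4758 -0.0637  0.21  ]
```

Run:
```python
from h import *
from scipy.optimize import minimize_scalar
y=np.radians(93.6); X=np.array([np.cos(y),np.sin(y),0]);Y=np.array([-np.sin(y),np.cos(y),0]); O=np.array([.527,.062,0])
print(X,Y)
H=lambda q:O-0.18*np.cos(.803+q)*X+np.array([0,0,.146+.18*np.sin(.803+q)])
for n,uv in [("top",np.mean([T(463,145),T(460,350)],0)),("side",np.mean([S(315,245),S(148,207)],0))]:
    p,d=ray(n,*uv)
    def off(q): w=H(q)-p; return w-d*(w@d)
    r=minimize_scalar(lambda q:np.linalg.norm(off(q)),bounds=(0,.4),method="bounded")
    print(n,r.x,H(r.x),off(r.x))
# predicted pixels of handle ends for r.x values
```

```text
[-0.06279052  0.99802673  0.        ] [-0.99802673 -0.06279052  0.        ]
top 0.2624473678275541 [ 0.53247159 -0.02496835  0.30350101] [ 0.00298785 -0.00019605  0.00069245]
side 0.2595211486542512 [ 0.5325005  -0.02542795  0.30324534] [-0.0073958  -0.00102618  0.00100532]
```

Request:
step_arm:
  deltas:
    - {"tz": -0.04, "rz": 8, "claw": 0.042}
    - {"tz": -0.08, "rz": 16, "claw": 0.042}
    - {"tz": -0.12, "rz": 20.6, "claw": 0.042}
    - {"tz": -0.15, "rz": 20.6, "claw": 0.042}
    - {"tz": -0.15, "rz": 20.6, "claw": 0.042}
  grip_force: 30

```text
invalid input
```

```bash
cat >> h.py <<'E'
yw=np.radians(93.6); X=np.array([np.cos(yw),np.sin(yw),0]);Y=np.array([-np.sin(yw),np.cos(yw),0]); O=np.array([.527,.062,0])
def door(q): return O-0.18*np.cos(.803+q)*X+np.array([0,0,.146+.18*np.sin(.803+q)])
def bar(t): return O+(-.118-.132*np.cos(t)-.008*np.sin(t))*X+np.array([0,0,.21+.132*np.sin(t)-.008*np.cos(t)])
def state(*targets):
    from bench import manip
    o=manip.get_obs(); r=R.from_quat(o["orientation"])
    print("t",o["clock"],"p",o["ee_pos"].round(4),"op",round(o["opening"],3),"F",o["wrist_force"].round(1))
    M=r.as_matrix(); print("toolx",M[:,0].round(4),"toolz",M[:,2].round(4),"yaw err deg",np.degrees(np.arctan2(np.cross(-X,M[:,0])[2],-X@M[:,0])).round(2))
    for p in targets: print("to",p.round(4),"tool d mm",(1000*r.inv().apply(p-o["ee_pos"])).round(1))
E
python3 -c "
from h import *
state(door(.261),door(.261)+[0,0,.08],bar(0))"
```

```text
t 0.1 p [ 0.2251 -0.5016  0.2498] op 1.002 F [-0.1 -0.2 -0.3]
toolx [ 0.4094 -0.9124 -0.001 ] toolz [-4.e-04  9.e-04 -1.e+00] yaw err deg 20.57
to [ 0.5325 -0.0252  0.3034] tool d mm [-308.9 -475.5  -53.3]
to [ 0.5325 -0.0252  0.3834] tool d mm [-309.  -475.5 -133.3]
to [ 0.5427 -0.1875  0.202 ] tool d mm [-156.5 -418.4   48. ]
```

Request:
step_arm:
  deltas:
    - {"tx": 0, "ty": 0, "tz": -0.04, "rx": 0, "ry": 0, "rz": 8, "claw": 0.042}
    - {"tx": 0, "ty": 0, "tz": -0.08, "rx": 0, "ry": 0, "rz": 16, "claw": 0.042}
    - {"tx": 0, "ty": 0, "tz": -0.12, "rx": 0, "ry": 0, "rz": 20.6, "claw": 0.042}
    - {"tx": 0, "ty": 0, "tz": -0.15, "rx": 0, "ry": 0, "rz": 20.6, "claw": 0.042}
  grip_force: 30

```text
clock: 0.6
ee_pos: [0.2251, -0.5017, 0.4018]
orientation: [0.728, -0.685, 0.0, 0.0]
wrist_force: [-0.0, 0.2, -0.4]
opening: 0.491
```

```bash
python3 -c "
from h import *
state(door(.261),door(.261)+[0,0,.08],bar(0))"
```

```text
t 0.6 p [ 0.2251 -0.5017  0.4018] op 0.491 F [-0.   0.2 -0.4]
toolx [ 6.100e-02 -9.981e-01  7.000e-04] toolz [ 2.e-04 -7.e-04 -1.e+00] yaw err deg -0.1
to [ 0.5325 -0.0252  0.3034] tool d mm [-456.9 -335.8   98.2]
to [ 0.5325 -0.0252  0.3834] tool d mm [-456.9 -335.9   18.2]
to [ 0.5427 -0.1875  0.202 ] tool d mm [-294.4 -336.1  199.7]
```

Request:
step_arm:
  deltas:
    - {"tx": -0.02, "ty": -0.03, "tz": 0, "rx": 0, "ry": 0, "rz": 0, "claw": 0.042}
    - {"tx": -0.06, "ty": -0.07, "tz": 0, "rx": 0, "ry": 0, "rz": 0, "claw": 0.042}
    - {"tx": -0.1, "ty": -0.11, "tz": 0, "rx": 0, "ry": 0, "rz": 0, "claw": 0.042}
    - {"tx": -0.14, "ty": -0.15, "tz": 0, "rx": 0, "ry": 0, "rz": 0, "claw": 0.042}
    - {"tx": -0.18, "ty": -0.19, "tz": 0, "rx": 0, "ry": 0, "rz": 0, "claw": 0.042}
    - {"tx": -0.22, "ty": -0.23, "tz": 0, "rx": 0, "ry": 0, "rz": 0, "claw": 0.042}
    - {"tx": -0.26, "ty": -0.27, "tz": 0, "rx": 0, "ry": 0, "rz": 0, "claw": 0.042}
    - {"tx": -0.3, "ty": -0.3, "tz": 0, "rx": 0, "ry": 0, "rz": 0, "claw": 0.042}

```text
clock: 1.6
ee_pos: [0.507, -0.182, 0.3998]
orientation: [0.729, -0.685, -0.0, 0.0]
wrist_force: [-0.4, -0.4, 0.0]
opening: 0.494
```

Request:
step_arm:
  deltas:
    - {"tx": -0.04, "ty": -0.01, "tz": 0, "rx": 0, "ry": 0, "rz": 0, "claw": 0.042}
    - {"tx": -0.08, "ty": -0.02, "tz": 0, "rx": 0, "ry": 0, "rz": 0, "claw": 0.042}
    - {"tx": -0.12, "ty": -0.03, "tz": 0, "rx": 0, "ry": 0, "rz": 0, "claw": 0.042}
    - {"tx": -0.157, "ty": -0.036, "tz": 0, "rx": 0, "ry": 0, "rz": 0, "claw": 0.042}
    - {"tx": -0.157, "ty": -0.036, "tz": 0, "rx": 0, "ry": 0, "rz": 0, "claw": 0.042}
    - {"tx": -0.157, "ty": -0.036, "tz": 0, "rx": 0, "ry": 0, "rz": 0, "claw": 0.042}

```text
clock: 2.35
ee_pos: [0.532, -0.0251, 0.4]
orientation: [0.729, -0.685, -0.0, 0.0]
wrist_force: [-0.6, -0.2, 0.6]
opening: 0.493
```

```bash
python3 -c "
from h import *
state(door(.261))
from bench import manip
import cv2
for n,(a,b,c,d) in (('side',(60,260,180,380)),('top',(120,270,160,360))):
    c_=manip.read_camera(n)['color'][a:b,c:d,::-1]; cv2.imwrite(f'pics/{n}2.png',cv2.resize(c_,None,fx=3,fy=3))
"
```

```text
t 2.35 p [ 0.532  -0.0251  0.4   ] op 0.493 F [-0.6 -0.2  0.6]
toolx [ 6.230e-02 -9.981e-01  1.000e-04] toolz [-6.e-04 -1.e-04 -1.e+00] yaw err deg -0.03
to [ 0.5325 -0.0252  0.3034] tool d mm [ 0.1 -0.5 96.7]
```

View pics/side2.png

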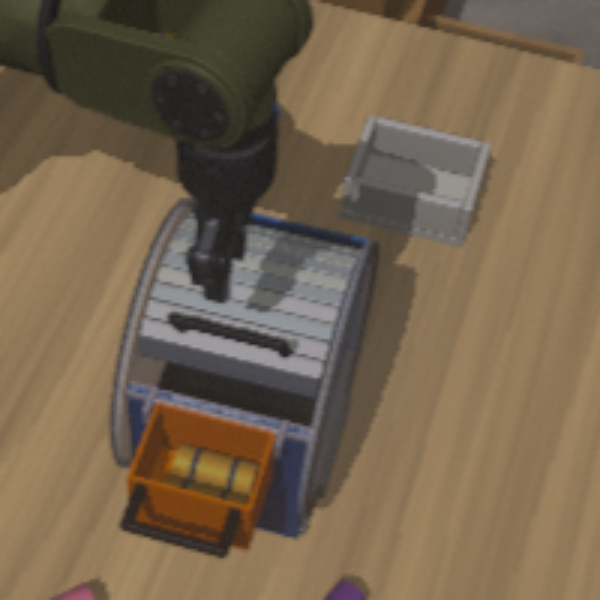

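The gripper hangs above the door bar (230,335 in the crop), which fits the measurement. I'll lower it and pinch.

Request:
step_arm:
  deltas:
    - {"tx": 0, "ty": 0, "tz": 0.03, "rx": 0, "ry": 0, "rz": 0, "claw": 0.042}
    - {"tx": 0, "ty": 0, "tz": 0.06, "rx": 0, "ry": 0, "rz": 0, "claw": 0.042}
    - {"tx": 0, "ty": 0, "tz": 0.08, "rx": 0, "ry": 0, "rz": 0, "claw": 0.042}
    - {"tx": 0, "ty": 0, "tz": 0.095, "rx": 0, "ry": 0, "rz": 0, "claw": 0.042}
    - {"tx": 0, "ty": 0, "tz": 0.095, "rx": 0, "ry": 0, "rz": 0, "claw": 0.042}

```text
clock: 3.08
ee_pos: [0.5319, -0.0252, 0.3046]
orientation: [0.729, -0.685, -0.001, 0.0]
wrist_force: [-0.1, 0.4, -0.0]
opening: 0.491
```

Request:
step_arm:
  deltas:
    - {"tx": 0, "ty": 0, "tz": 0, "rx": 0, "ry": 0, "rz": 0, "claw": 0.005}
    - {"tx": 0, "ty": 0, "tz": 0, "rx": 0, "ry": 0, "rz": 0, "claw": 0.005}
    - {"tx": 0, "ty": 0, "tz": 0, "rx": 0, "ry": 0, "rz": 0, "claw": 0.005}
    - {"tx": 0, "ty": 0, "tz": 0, "rx": 0, "ry": 0, "rz": 0, "claw": 0.005}
  grip_force: 30

```text
clock: 3.58
ee_pos: [0.5323, -0.0247, 0.306]
orientation: [0.729, -0.685, 0.001, -0.0]
wrist_force: [-0.5, -0.2, 5.4]
opening: 0.128
```

```bash
python3 -c "
from h import *
state(door(.261),*[door(q) for q in (.35,.45,.55,.65,.75,.85,.95,1.05,1.15,1.25,1.35,1.42,1.48,1.5)])
from bench import manip
import cv2
for n,(a,b,c,d) in (('side',(60,260,180,380)),('top',(120,270,160,360))):
    c_=manip.read_camera(n)['color'][a:b,c:d,::-1]; cv2.imwrite(f'pics/{n}3.png',cv2.resize(c_,None,fx=3,fy=3))
"
```

```text
t 3.575 p [ 0.5323 -0.0247  0.306 ] op 0.128 F [-0.5 -0.2  5.4]
toolx [ 6.230e-02 -9.981e-01  3.000e-04] toolz [ 1.4e-03 -2.0e-04 -1.0e+00] yaw err deg -0.03
to [ 0.5325 -0.0252  0.3034] tool d mm [ 0.5 -0.2  2.6]
to [ 0.5316 -0.0109  0.3105] tool d mm [-13.9  -0.2  -4.5]
to [0.5305 0.0059 0.317 ] tool d mm [-30.7  -0.2 -11. ]
to [0.5294 0.0232 0.3217] tool d mm [-48.   -0.2 -15.8]
to [0.5283 0.0409 0.3248] tool d mm [-65.7  -0.2 -18.8]
to [0.5272 0.0588 0.326 ] tool d mm [-83.7  -0.2 -20. ]
to [0.5261 0.0768 0.3254] tool d mm [-101.7   -0.2  -19.4]
to [0.525  0.0946 0.323 ] tool d mm [-119.5   -0.2  -17.1]
to [0.5239 0.112  0.3189] tool d mm [-1.37e+02 -1.00e-01 -1.29e+01]
to [0.5228 0.129  0.313 ] tool d mm [-1.54e+02 -1.00e-01 -7.10e+00]
to [0.5218 0.1453 0.3055] tool d mm [-1.704e+02 -1.000e-01  5.000e-01]
to [0.5208 0.1608 0.2963] tool d mm [-1.859e+02 -1.000e-01  9.600e+00]
to [0.5201 0.171  0.2891] tool d mm [-1.962e+02 -1.000e-01  1.690e+01]
to [0.5196 0.1794 0.2822] tool d mm [-2.045e+02 -1.000e-01  2.370e+01]
to [0.5194 0.1821 0.2799] tool d mm [-2.072e+02 -1.000e-01  2.610e+01]
```

View pics/side3.png

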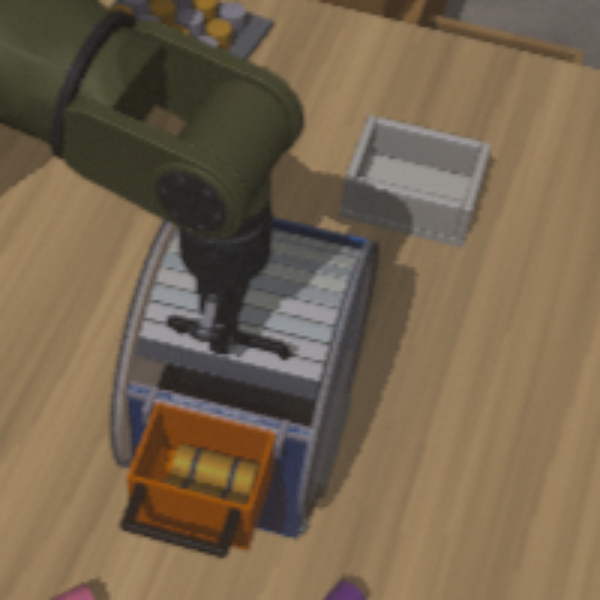

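Request:
step_arm:
  deltas:
    - {"tx": -0.007, "ty": 0, "tz": -0.003, "rx": 0, "ry": 0, "rz": 0, "claw": 0.005}
    - {"tx": -0.014, "ty": 0, "tz": -0.006, "rx": 0, "ry": 0, "rz": 0, "claw": 0.005}
    - {"tx": -0.022, "ty": 0, "tz": -0.009, "rx": 0, "ry": 0, "rz": 0, "claw": 0.005}
    - {"tx": -0.031, "ty": 0, "tz": -0.012, "rx": 0, "ry": 0, "rz": 0, "claw": 0.005}
    - {"tx": -0.04, "ty": 0, "tz": -0.0145, "rx": 0, "ry": 0, "rz": 0, "claw": 0.005}
    - {"tx": -0.048, "ty": 0, "tz": -0.0165, "rx": 0, "ry": 0, "rz": 0, "claw": 0.005}
    - {"tx": -0.057, "ty": 0, "tz": -0.0185, "rx": 0, "ry": 0, "rz": 0, "claw": 0.005}
    - {"tx": -0.066, "ty": 0, "tz": -0.02, "rx": 0, "ry": 0, "rz": 0, "claw": 0.005}

```text
clock: 4.68
ee_pos: [0.5285, 0.0406, 0.3266]
orientation: [0.729, -0.685, 0.002, -0.001]
wrist_force: [2.7, -4.8, 8.4]
opening: 0.127
```

```bash
python3 -c "
from h import *
state(door(.65),*[door(q) for q in (.75,.85,.95,1.05,1.15,1.25,1.35,1.42,1.48,1.5)])
from bench import manip
import cv2
for n,(a,b,c,d) in (('side',(60,260,180,380)),('top',(120,270,160,360))):
    c_=manip.read_camera(n)['color'][a:b,c:d,::-1]; cv2.imwrite(f'pics/{n}4.png',cv2.resize(c_,None,fx=3,fy=3))
"
```

```text
t 4.675 p [0.5285 0.0406 0.3266] op 0.127 F [ 2.7 -4.8  8.4]
toolx [ 0.0615 -0.9981  0.0016] toolz [ 0.0031 -0.0015 -1.    ] yaw err deg -0.07
to [0.5283 0.0409 0.3248] tool d mm [-0.3  0.2  1.8]
to [0.5272 0.0588 0.326 ] tool d mm [-18.2   0.2   0.6]
to [0.5261 0.0768 0.3254] tool d mm [-36.2   0.2   1.1]
to [0.525  0.0946 0.323 ] tool d mm [-54.    0.2   3.5]
to [0.5239 0.112  0.3189] tool d mm [-71.5   0.3   7.6]
to [0.5228 0.129  0.313 ] tool d mm [-88.6   0.3  13.4]
to [0.5218 0.1453 0.3055] tool d mm [-104.9    0.3   20.9]
to [0.5208 0.1608 0.2963] tool d mm [-120.4    0.4   30. ]
to [0.5201 0.171  0.2891] tool d mm [-130.7    0.4   37.3]
to [0.5196 0.1794 0.2822] tool d mm [-139.1    0.5   44.1]
to [0.5194 0.1821 0.2799] tool d mm [-141.8    0.5   46.5]
```

View pics/side4.png

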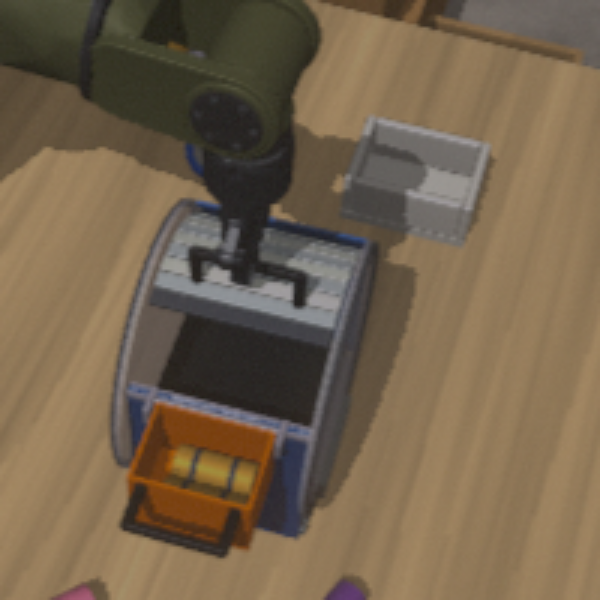

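Request:
step_arm:
  deltas:
    - {"tx": -0.009, "ty": 0, "tz": -0.0015, "rx": 0, "ry": 0, "rz": 0, "claw": 0.005}
    - {"tx": -0.018, "ty": 0, "tz": -0.002, "rx": 0, "ry": 0, "rz": 0, "claw": 0.005}
    - {"tx": -0.027, "ty": 0, "tz": -0.002, "rx": 0, "ry": 0, "rz": 0, "claw": 0.005}
    - {"tx": -0.036, "ty": 0, "tz": -0.0015, "rx": 0, "ry": 0, "rz": 0, "claw": 0.005}
    - {"tx": -0.045, "ty": 0, "tz": -0.0005, "rx": 0, "ry": 0, "rz": 0, "claw": 0.005}
    - {"tx": -0.054, "ty": 0, "tz": 0.001, "rx": 0, "ry": 0, "rz": 0, "claw": 0.005}
    - {"tx": -0.063, "ty": 0, "tz": 0.003, "rx": 0, "ry": 0, "rz": 0, "claw": 0.005}
    - {"tx": -0.0715, "ty": 0, "tz": 0.005, "rx": 0, "ry": 0, "rz": 0, "claw": 0.005}

```text
clock: 5.78
ee_pos: [0.5241, 0.1125, 0.3205]
orientation: [0.729, -0.685, 0.001, -0.0]
wrist_force: [3.2, -0.6, 8.6]
opening: 0.128
```

```bash
python3 -c "
from h import *
state(*[door(q) for q in (1.05,1.15,1.25,1.35,1.42,1.48,1.5)])"
```

```text
t 5.775 p [0.5241 0.1125 0.3205] op 0.128 F [ 3.2 -0.6  8.6]
toolx [ 6.190e-02 -9.981e-01  7.000e-04] toolz [ 2.e-03 -6.e-04 -1.e+00] yaw err deg -0.05
to [0.5239 0.112  0.3189] tool d mm [0.4 0.3 1.6]
to [0.5228 0.129  0.313 ] tool d mm [-16.6   0.3   7.5]
to [0.5218 0.1453 0.3055] tool d mm [-32.9   0.3  15. ]
to [0.5208 0.1608 0.2963] tool d mm [-48.4   0.4  24.1]
to [0.5201 0.171  0.2891] tool d mm [-58.7   0.4  31.4]
to [0.5196 0.1794 0.2822] tool d mm [-67.1   0.4  38.2]
to [0.5194 0.1821 0.2799] tool d mm [-69.8   0.4  40.6]
```

Request:
step_arm:
  deltas:
    - {"tx": -0.009, "ty": 0, "tz": 0.003, "rx": 0, "ry": 0, "rz": 0, "claw": 0.005}
    - {"tx": -0.017, "ty": 0, "tz": 0.0065, "rx": 0, "ry": 0, "rz": 0, "claw": 0.005}
    - {"tx": -0.025, "ty": 0, "tz": 0.01, "rx": 0, "ry": 0, "rz": 0, "claw": 0.005}
    - {"tx": -0.033, "ty": 0, "tz": 0.014, "rx": 0, "ry": 0, "rz": 0, "claw": 0.005}
    - {"tx": -0.041, "ty": 0, "tz": 0.0185, "rx": 0, "ry": 0, "rz": 0, "claw": 0.005}
    - {"tx": -0.049, "ty": 0, "tz": 0.0235, "rx": 0, "ry": 0, "rz": 0, "claw": 0.005}
    - {"tx": -0.058, "ty": 0, "tz": 0.03, "rx": 0, "ry": 0, "rz": 0, "claw": 0.005}
    - {"tx": -0.066, "ty": 0, "tz": 0.036, "rx": 0, "ry": 0, "rz": 0, "claw": 0.005}

```text
clock: 6.78
ee_pos: [0.5202, 0.1786, 0.2845]
orientation: [0.729, -0.685, 0.001, -0.001]
wrist_force: [9.1, -1.9, 1.8]
opening: 0.127
```

Request:
step_arm:
  deltas:
    - {"tx": -0.001, "ty": 0, "tz": 0.001, "rx": 0, "ry": 0, "rz": 0, "claw": 0.005}
    - {"tx": -0.001, "ty": 0, "tz": 0.001, "rx": 0, "ry": 0, "rz": 0, "claw": 0.005}

```text
clock: 7.02
ee_pos: [0.52, 0.1799, 0.2835]
orientation: [0.729, -0.685, 0.001, -0.001]
wrist_force: [7.1, 5.3, 0.3]
opening: 0.128
```

```bash
python3 -c "
from h import *
state(*[door(q) for q in (1.35,1.42,1.48,1.5)])
from bench import manip
import cv2
for n,(a,b,c,d) in (('side',(60,260,180,380)),('top',(120,270,160,360))):
    c_=manip.read_camera(n)['color'][a:b,c:d,::-1]; cv2.imwrite(f'pics/{n}5.png',cv2.resize(c_,None,fx=3,fy=3))
"
```

```text
t 7.025 p [0.52   0.1799 0.2835] op 0.128 F [7.1 5.3 0.3]
toolx [ 6.26e-02 -9.98e-01 -8.00e-04] toolz [ 2.3e-03  9.0e-04 -1.0e+00] yaw err deg -0.01
to [0.5208 0.1608 0.2963] tool d mm [ 19.1   0.4 -12.9]
to [0.5201 0.171  0.2891] tool d mm [ 8.9  0.4 -5.6]
to [0.5196 0.1794 0.2822] tool d mm [0.5 0.4 1.2]
to [0.5194 0.1821 0.2799] tool d mm [-2.2  0.4  3.6]
```

View pics/side5.png

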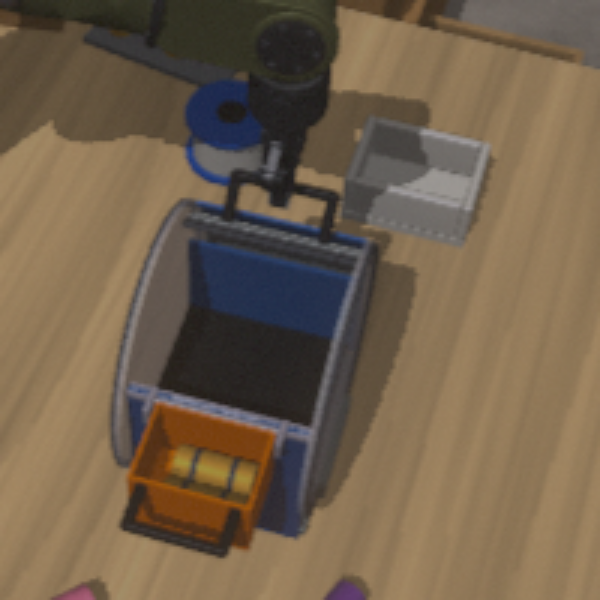

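The door is at about 1.48 rad: the inside is exposed and the bar is at the back, at (280,185) in the crop. I'll release it and go to the bin bar.

Request:
step_arm:
  deltas:
    - {"tx": 0, "ty": 0, "tz": 0, "rx": 0, "ry": 0, "rz": 0, "claw": 0.035}
    - {"tx": 0, "ty": 0, "tz": 0, "rx": 0, "ry": 0, "rz": 0, "claw": 0.035}
    - {"tx": 0, "ty": 0, "tz": 0, "rx": 0, "ry": 0, "rz": 0, "claw": 0.04}
    - {"tx": 0, "ty": 0, "tz": -0.02, "rx": 0, "ry": 0, "rz": 0, "claw": 0.04}
    - {"tx": 0, "ty": 0, "tz": -0.05, "rx": 0, "ry": 0, "rz": 0, "claw": 0.04}
    - {"tx": 0, "ty": 0, "tz": -0.09, "rx": 0, "ry": 0, "rz": 0, "claw": 0.04}
    - {"tx": 0, "ty": 0, "tz": -0.12, "rx": 0, "ry": 0, "rz": 0, "claw": 0.04}

```text
clock: 8.0
ee_pos: [0.5192, 0.1793, 0.405]
orientation: [0.729, -0.685, 0.0, -0.0]
wrist_force: [-0.4, -0.5, -0.5]
opening: 0.465
```

Request:
step_arm:
  deltas:
    - {"tx": 0.03, "ty": 0, "tz": 0, "rx": 0, "ry": 0, "rz": 0, "claw": 0.04}
    - {"tx": 0.08, "ty": 0, "tz": 0, "rx": 0, "ry": 0, "rz": 0, "claw": 0.04}
    - {"tx": 0.13, "ty": 0, "tz": 0, "rx": 0, "ry": 0, "rz": 0, "claw": 0.04}
    - {"tx": 0.18, "ty": 0, "tz": 0, "rx": 0, "ry": 0, "rz": 0, "claw": 0.04}
    - {"tx": 0.23, "ty": 0, "tz": 0, "rx": 0, "ry": 0, "rz": 0, "claw": 0.04}
    - {"tx": 0.28, "ty": 0, "tz": 0, "rx": 0, "ry": 0, "rz": 0, "claw": 0.04}
    - {"tx": 0.33, "ty": 0, "tz": 0, "rx": 0, "ry": 0, "rz": 0, "claw": 0.04}
    - {"tx": 0.367, "ty": 0, "tz": 0, "rx": 0, "ry": 0, "rz": 0, "claw": 0.04}

```text
clock: 9.0
ee_pos: [0.5419, -0.1889, 0.4031]
orientation: [0.728, -0.685, -0.0, 0.0]
wrist_force: [0.3, 0.3, -0.2]
opening: 0.47
```

Request:
step_arm:
  deltas:
    - {"tx": 0, "ty": 0, "tz": 0.05, "rx": 0, "ry": 0, "rz": 0, "claw": 0.04}
    - {"tx": 0, "ty": 0, "tz": 0.1, "rx": 0, "ry": 0, "rz": 0, "claw": 0.04}
    - {"tx": 0, "ty": 0, "tz": 0.12, "rx": 0, "ry": 0, "rz": 0, "claw": 0.04}
    - {"tx": 0, "ty": 0, "tz": 0.12, "rx": 0, "ry": 0, "rz": 0, "claw": 0.04}

```text
clock: 9.5
ee_pos: [0.5418, -0.1868, 0.2821]
orientation: [0.729, -0.685, -0.001, 0.0]
wrist_force: [0.5, -0.2, -0.2]
opening: 0.47
```

```bash
python3 -c "
from h import *
state(bar(0))
from bench import manip
import cv2
for n,(a,b,c,d) in (('side',(60,260,180,380)),('top',(120,270,160,360))):
    c_=manip.read_camera(n)['color'][a:b,c:d,::-1]; cv2.imwrite(f'pics/{n}6.png',cv2.resize(c_,None,fx=3,fy=3))
"
```

```text
t 9.5 p [ 0.5418 -0.1868  0.2821] op 0.47 F [ 0.5 -0.2 -0.2]
toolx [ 0.0622 -0.9981 -0.0012] toolz [-0.0026  0.0011 -1.    ] yaw err deg -0.04
to [ 0.5427 -0.1875  0.202 ] tool d mm [ 0.8 -1.1 80.1]
```

View pics/side6.png

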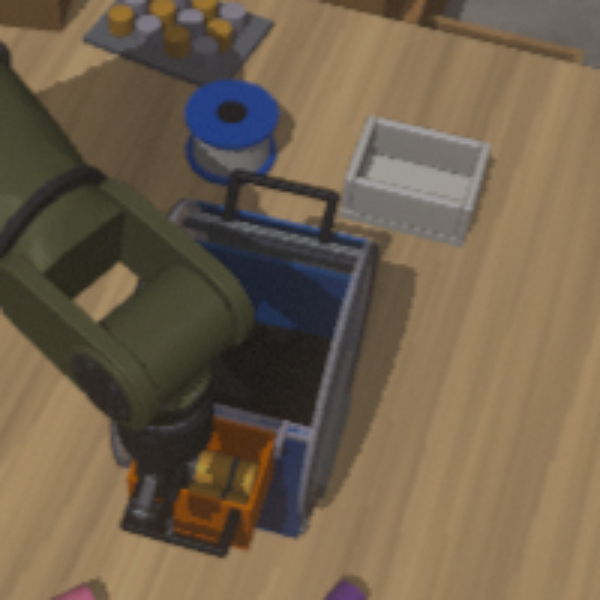

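View pics/top6.png

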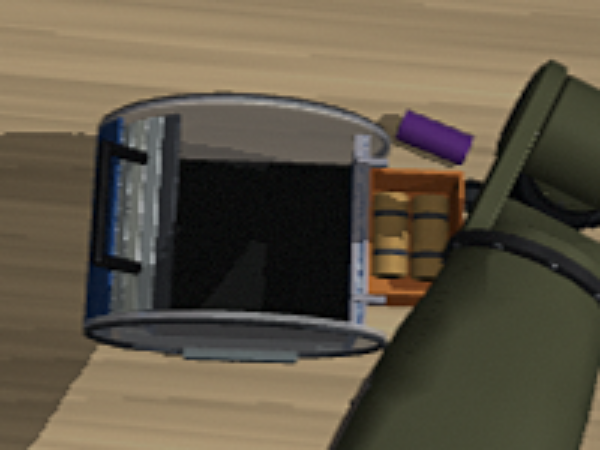

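The door stayed open, and the gripper is directly above the bin bar (175,535 in the side crop). I'll lower it and pinch.

Request:
step_arm:
  deltas:
    - {"tx": 0, "ty": 0, "tz": 0.03, "rx": 0, "ry": 0, "rz": 0, "claw": 0.04}
    - {"tx": 0, "ty": 0, "tz": 0.06, "rx": 0, "ry": 0, "rz": 0, "claw": 0.04}
    - {"tx": 0, "ty": 0, "tz": 0.079, "rx": 0, "ry": 0, "rz": 0, "claw": 0.04}
    - {"tx": 0, "ty": 0, "tz": 0.079, "rx": 0, "ry": 0, "rz": 0, "claw": 0.04}
    - {"tx": 0, "ty": 0, "tz": 0.079, "rx": 0, "ry": 0, "rz": 0, "claw": 0.005}
    - {"tx": 0, "ty": 0, "tz": 0.079, "rx": 0, "ry": 0, "rz": 0, "claw": 0.005}
    - {"tx": 0, "ty": 0, "tz": 0.079, "rx": 0, "ry": 0, "rz": 0, "claw": 0.005}
    - {"tx": 0, "ty": 0, "tz": 0.079, "rx": 0, "ry": 0, "rz": 0, "claw": 0.005}
  grip_force: 30

```text
clock: 10.6
ee_pos: [0.5426, -0.1844, 0.2061]
orientation: [0.729, -0.684, -0.001, -0.002]
wrist_force: [-4.7, 21.7, 9.4]
opening: 0.127
```

```bash
python3 -c "
from h import *
state(*[bar(t) for t in np.arange(0,2.31,.15)])"
```

```text
t 10.6 p [ 0.5426 -0.1844  0.2061] op 0.127 F [-4.7 21.7  9.4]
toolx [ 0.0637 -0.998  -0.0038] toolz [ 0.0012  0.0038 -1.    ] yaw err deg 0.05
to [ 0.5427 -0.1875  0.202 ] tool d mm [3.2 0.2 4.1]
to [ 0.5427 -0.1872  0.2218] tool d mm [  2.8   0.1 -15.8]
to [ 0.5425 -0.184   0.2414] tool d mm [ -0.5   0.1 -35.3]
to [ 0.5421 -0.1779  0.2602] tool d mm [ -6.7   0.1 -54.1]
to [ 0.5415 -0.169   0.2779] tool d mm [-15.7   0.  -71.8]
to [ 0.5408 -0.1576  0.2941] tool d mm [-27.2  -0.  -88. ]
to [ 0.54   -0.1439  0.3084] tool d mm [ -40.9   -0.  -102.2]
to [ 0.539  -0.1282  0.3205] tool d mm [-5.670e+01 -1.000e-01 -1.142e+02]
to [ 0.5379 -0.1109  0.3301] tool d mm [-7.400e+01 -1.000e-01 -1.238e+02]
to [ 0.5367 -0.0924  0.337 ] tool d mm [-9.260e+01 -1.000e-01 -1.306e+02]
to [ 0.5355 -0.0731  0.3411] tool d mm [-112.1   -0.2 -134.6]
to [ 0.5343 -0.0533  0.3422] tool d mm [-131.8   -0.2 -135.7]
to [ 0.533  -0.0336  0.3404] tool d mm [-151.6   -0.2 -133.7]
to [ 0.5318 -0.0144  0.3356] tool d mm [-170.8   -0.2 -128.9]
to [0.5307 0.0038 0.328 ] tool d mm [-189.1   -0.2 -121.2]
to [0.5296 0.0208 0.3177] tool d mm [-2.060e+02 -2.000e-01 -1.109e+02]
```

Request:
step_arm:
  deltas:
    - {"tx": -0.0025, "ty": 0, "tz": -0.01, "rx": 0, "ry": 0, "rz": 0, "claw": 0.005}
    - {"tx": -0.003, "ty": 0, "tz": -0.021, "rx": 0, "ry": 0, "rz": 0, "claw": 0.005}
    - {"tx": -0.0045, "ty": 0, "tz": -0.031, "rx": 0, "ry": 0, "rz": 0, "claw": 0.005}
    - {"tx": -0.0062, "ty": 0, "tz": -0.0404, "rx": 0, "ry": 0, "rz": 0, "claw": 0.005}
    - {"tx": -0.009, "ty": 0, "tz": -0.05, "rx": 0, "ry": 0, "rz": 0, "claw": 0.005}
    - {"tx": -0.0124, "ty": 0, "tz": -0.0592, "rx": 0, "ry": 0, "rz": 0, "claw": 0.005}
    - {"tx": -0.0165, "ty": 0, "tz": -0.0685, "rx": 0, "ry": 0, "rz": 0, "claw": 0.005}
    - {"tx": -0.0214, "ty": 0, "tz": -0.0769, "rx": 0, "ry": 0, "rz": 0, "claw": 0.005}

```text
clock: 11.6
ee_pos: [0.5415, -0.1667, 0.2831]
orientation: [0.728, -0.685, 0.002, -0.0]
wrist_force: [8.1, -8.3, -1.5]
opening: 0.124
```

```bash
python3 -c "
from h import *
state(bar(.55)+.003*X,bar(.6)+.003*X)
from bench import manip
import cv2
for n,(a,b,c,d) in (('side',(60,260,180,380)),('top',(120,270,160,360))):
    c_=manip.read_camera(n)['color'][a:b,c:d,::-1]; cv2.imwrite(f'pics/{n}7.png',cv2.resize(c_,None,fx=3,fy=3))
"
```

```text
t 11.6 p [ 0.5415 -0.1667  0.2831] op 0.124 F [ 8.1 -8.3 -1.5]
toolx [ 0.0614 -0.9981  0.0033] toolz [ 0.0036 -0.0031 -1.    ] yaw err deg -0.08
to [ 0.5415 -0.1693  0.2722] tool d mm [ 2.5  0.1 10.9]
to [ 0.5413 -0.166   0.2779] tool d mm [-0.7  0.1  5.2]
```

View pics/side7.png

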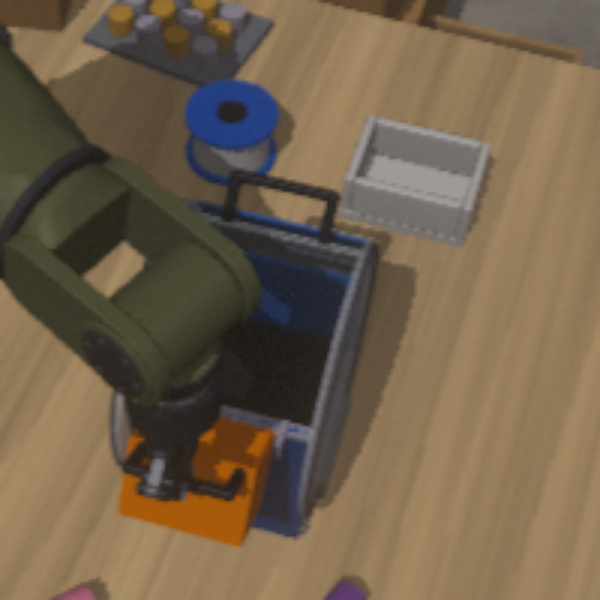

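Request:
step_arm:
  deltas:
    - {"tx": -0.0055, "ty": 0, "tz": -0.0085, "rx": 0, "ry": 0, "rz": 0, "claw": 0.005}
    - {"tx": -0.0115, "ty": 0, "tz": -0.0162, "rx": 0, "ry": 0, "rz": 0, "claw": 0.005}
    - {"tx": -0.018, "ty": 0, "tz": -0.0236, "rx": 0, "ry": 0, "rz": 0, "claw": 0.005}
    - {"tx": -0.0252, "ty": 0, "tz": -0.0304, "rx": 0, "ry": 0, "rz": 0, "claw": 0.005}
    - {"tx": -0.033, "ty": 0, "tz": -0.037, "rx": 0, "ry": 0, "rz": 0, "claw": 0.005}
    - {"tx": -0.041, "ty": 0, "tz": -0.0424, "rx": 0, "ry": 0, "rz": 0, "claw": 0.005}
    - {"tx": -0.0495, "ty": 0, "tz": -0.0475, "rx": 0, "ry": 0, "rz": 0, "claw": 0.005}
    - {"tx": -0.0583, "ty": 0, "tz": -0.052, "rx": 0, "ry": 0, "rz": 0, "claw": 0.005}

```text
clock: 12.7
ee_pos: [0.5381, -0.1092, 0.3373]
orientation: [0.728, -0.685, 0.005, -0.001]
wrist_force: [6.1, -12.3, 15.7]
opening: 0.124
```

Request:
step_arm:
  deltas:
    - {"tx": -0.0095, "ty": 0, "tz": -0.0038, "rx": 0, "ry": 0, "rz": 0, "claw": 0.005}
    - {"tx": -0.0186, "ty": 0, "tz": -0.0068, "rx": 0, "ry": 0, "rz": 0, "claw": 0.005}
    - {"tx": -0.0282, "ty": 0, "tz": -0.0092, "rx": 0, "ry": 0, "rz": 0, "claw": 0.005}
    - {"tx": -0.0381, "ty": 0, "tz": -0.0108, "rx": 0, "ry": 0, "rz": 0, "claw": 0.005}
    - {"tx": -0.048, "ty": 0, "tz": -0.0117, "rx": 0, "ry": 0, "rz": 0, "claw": 0.005}
    - {"tx": -0.0578, "ty": 0, "tz": -0.0119, "rx": 0, "ry": 0, "rz": 0, "claw": 0.005}
    - {"tx": -0.068, "ty": 0, "tz": -0.0112, "rx": 0, "ry": 0, "rz": 0, "claw": 0.005}
    - {"tx": -0.0776, "ty": 0, "tz": -0.0099, "rx": 0, "ry": 0, "rz": 0, "claw": 0.005}

```text
clock: 13.7
ee_pos: [0.5331, -0.0301, 0.3455]
orientation: [0.729, -0.685, 0.002, -0.001]
wrist_force: [-8.1, 1.8, 14.2]
opening: 0.122
```

```bash
python3 -c "
from h import *
state(*[bar(t)+.003*X for t in (1.75,1.8,1.95,2.1,2.2,2.25)])
from bench import manip
import cv2
for n,(a,b,c,d) in (('side',(60,260,180,380)),('top',(120,270,160,360))):
    c_=manip.read_camera(n)['color'][a:b,c:d,::-1]; cv2.imwrite(f'pics/{n}8.png',cv2.resize(c_,None,fx=3,fy=3))
"
```

```text
t 13.7 p [ 0.5331 -0.0301  0.3455] op 0.122 F [-8.1  1.8 14.2]
toolx [ 0.0617 -0.9981  0.0015] toolz [ 0.0054 -0.0011 -1.    ] yaw err deg -0.06
to [ 0.5332 -0.0371  0.3413] tool d mm [7.  0.3 4.2]
to [ 0.5328 -0.0306  0.3404] tool d mm [0.5 0.3 5.1]
to [ 0.5316 -0.0114  0.3356] tool d mm [-18.7   0.4   9.9]
to [0.5305 0.0068 0.328 ] tool d mm [-37.1   0.5  17.5]
to [0.5297 0.0183 0.3214] tool d mm [-48.5   0.5  24. ]
to [0.5294 0.0238 0.3177] tool d mm [-54.    0.5  27.7]
```

View pics/side8.png

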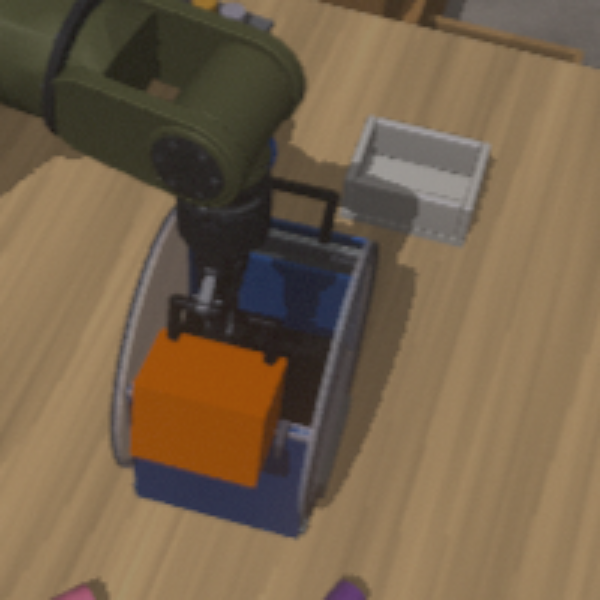

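Request:
step_arm:
  deltas:
    - {"tx": -0.01, "ty": 0, "tz": 0.001, "rx": 0, "ry": 0, "rz": 0, "claw": 0.005}
    - {"tx": -0.0192, "ty": 0, "tz": 0.0035, "rx": 0, "ry": 0, "rz": 0, "claw": 0.005}
    - {"tx": -0.0285, "ty": 0, "tz": 0.007, "rx": 0, "ry": 0, "rz": 0, "claw": 0.005}
    - {"tx": -0.0375, "ty": 0, "tz": 0.011, "rx": 0, "ry": 0, "rz": 0, "claw": 0.005}
    - {"tx": -0.0435, "ty": 0, "tz": 0.0145, "rx": 0, "ry": 0, "rz": 0, "claw": 0.005}
    - {"tx": -0.049, "ty": 0, "tz": 0.0178, "rx": 0, "ry": 0, "rz": 0, "claw": 0.005}
    - {"tx": -0.0525, "ty": 0, "tz": 0.02, "rx": 0, "ry": 0, "rz": 0, "claw": 0.005}
    - {"tx": -0.0525, "ty": 0, "tz": 0.02, "rx": 0, "ry": 0, "rz": 0, "claw": 0.005}

```text
clock: 14.8
ee_pos: [0.5293, 0.0229, 0.3235]
orientation: [0.729, -0.685, 0.0, -0.001]
wrist_force: [6.2, 1.5, 2.3]
opening: 0.123
```

Request:
step_arm:
  deltas:
    - {"tx": 0, "ty": 0, "tz": 0, "rx": 0, "ry": 0, "rz": 0, "claw": 0.005}
    - {"tx": 0, "ty": 0, "tz": 0, "rx": 0, "ry": 0, "rz": 0, "claw": 0.005}
    - {"tx": 0, "ty": 0, "tz": 0, "rx": 0, "ry": 0, "rz": 0, "claw": 0.005}
    - {"tx": 0, "ty": 0, "tz": 0, "rx": 0, "ry": 0, "rz": 0, "claw": 0.005}
    - {"tx": 0, "ty": 0, "tz": 0, "rx": 0, "ry": 0, "rz": 0, "claw": 0.005}
    - {"tx": 0, "ty": 0, "tz": 0, "rx": 0, "ry": 0, "rz": 0, "claw": 0.005}

```text
clock: 15.55
ee_pos: [0.5293, 0.0227, 0.3236]
orientation: [0.729, -0.685, 0.0, -0.001]
wrist_force: [5.3, 1.7, 2.9]
opening: 0.126
```

```bash
python3 -c "
from h import *
state(*[bar(t)+.003*X for t in (2.2,2.25)])
from bench import manip
import cv2
for n,(a,b,c,d) in (('side',(60,260,180,380)),('top',(120,270,160,360))):
    c_=manip.read_camera(n)['color'][a:b,c:d,::-1]; cv2.imwrite(f'pics/{n}9.png',cv2.resize(c_,None,fx=3,fy=3))
"
```

```text
t 15.55 p [0.5293 0.0227 0.3236] op 0.126 F [5.3 1.7 2.9]
toolx [ 6.240e-02 -9.981e-01 -3.000e-04] toolz [ 1.4e-03  4.0e-04 -1.0e+00] yaw err deg -0.02
to [0.5297 0.0183 0.3214] tool d mm [ 4.4 -0.1  2.2]
to [0.5294 0.0238 0.3177] tool d mm [-1.  -0.1  5.9]
```

View pics/side9.png

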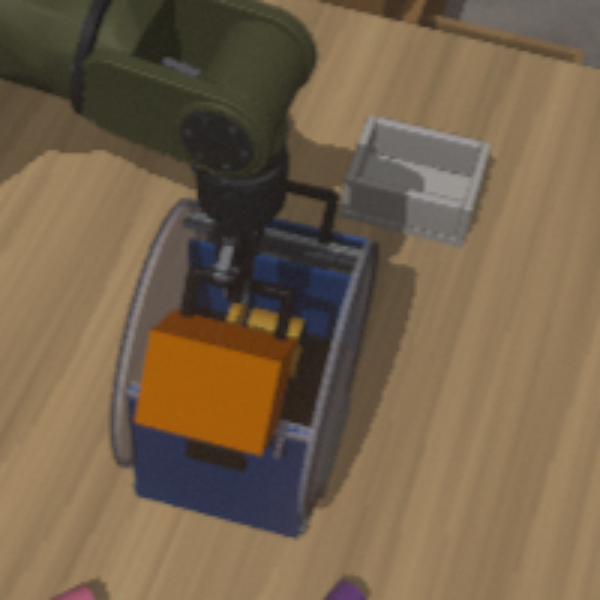

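View pics/top9.png

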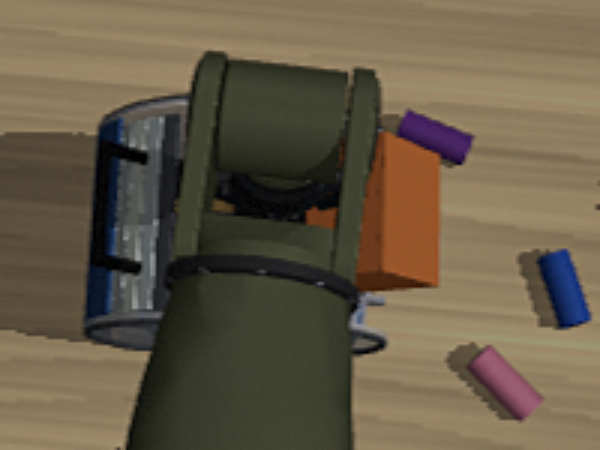

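```bash
python3 -c "
import cv2
c=cv2.imread('pics/side9.png')[270:420,130:370]; cv2.imwrite('pics/z9.png',cv2.resize(c,None,fx=3,fy=3,interpolation=cv2.INTER_CUBIC))"
```

```text
(no output)
```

View pics/z9.png

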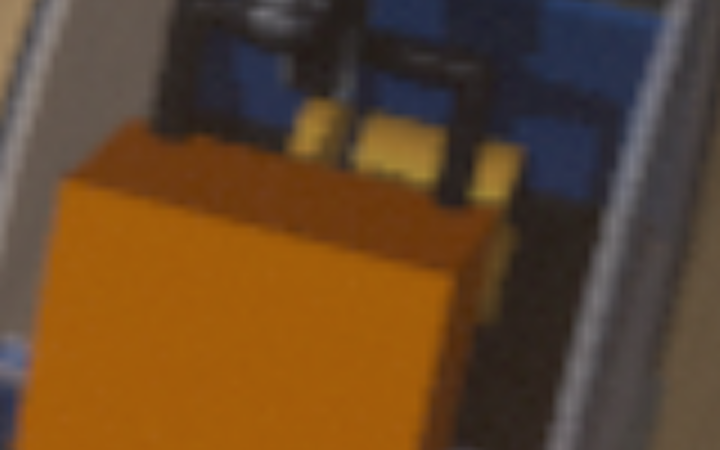

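```bash
python3 -c "
from h import *
f=lambda u,v:((u/3+130)/3+180,(v/3+270)/3+60)
for uv in [(505,235),(498,300),(500,270),(410,160),(515,175)]:
  for z in(.118,.135,.17):
    d=plane('side',f(*uv),z)-O; print(uv,z,(1000*d@X).round(),(1000*d@Y).round())"
```

```text
(505, 235) 0.118 45.0 -46.0
(505, 235) 0.135 33.0 -49.0
(505, 235) 0.17 8.0 -53.0
(498, 300) 0.118 17.0 -51.0
(498, 300) 0.135 5.0 -53.0
(498, 300) 0.17 -19.0 -57.0
(500, 270) 0.118 30.0 -49.0
(500, 270) 0.135 18.0 -51.0
(500, 270) 0.17 -7.0 -55.0
(410, 160) 0.118 68.0 -5.0
(410, 160) 0.135 55.0 -8.0
(410, 160) 0.17 29.0 -14.0
(515, 175) 0.118 72.0 -43.0
(515, 175) 0.135 59.0 -45.0
(515, 175) 0.17 34.0 -50.0
```

Two brass couplings lie side by side on the store floor, at store x of about 65 and 30 mm with both within y limits. Now I'll swing the bin back down.

```bash
python3 -c "
from h import *
b0=bar(2.24)
for t in list(np.arange(2.16,-.01,-.09))+[0]:
  d=bar(t)-b0; print(round(t,2),(-1000*d@X).round(1),(-1000*d[2]).round(1))"
```

```text
2.16 8.9 -5.7
2.07 19.4 -11.2
1.98 30.4 -15.8
1.89 41.8 -19.3
1.8 53.4 -21.9
1.71 65.2 -23.3
1.62 77.1 -23.7
1.53 89.0 -23.1
1.44 100.8 -21.3
1.35 112.3 -18.6
1.26 123.6 -14.7
1.17 134.5 -9.9
1.08 144.9 -4.2
0.99 154.7 2.5
0.9 163.9 10.1
0.81 172.4 18.4
0.72 180.1 27.5
0.63 187.0 37.2
0.54 192.9 47.5
0.45 198.0 58.3
0.36 202.0 69.5
0.27 205.0 81.0
0.18 206.9 92.7
0.09 207.8 104.6
0.0 207.6 116.5
0 207.6 116.5
```

Request:
step_arm:
  deltas:
    - {"tx": 0.009, "ty": 0, "tz": -0.0057, "rx": 0, "ry": 0, "rz": 0, "claw": 0.005}
    - {"tx": 0.0194, "ty": 0, "tz": -0.0112, "rx": 0, "ry": 0, "rz": 0, "claw": 0.005}
    - {"tx": 0.0304, "ty": 0, "tz": -0.0158, "rx": 0, "ry": 0, "rz": 0, "claw": 0.005}
    - {"tx": 0.0418, "ty": 0, "tz": -0.0193, "rx": 0, "ry": 0, "rz": 0, "claw": 0.005}
    - {"tx": 0.0534, "ty": 0, "tz": -0.0219, "rx": 0, "ry": 0, "rz": 0, "claw": 0.005}
    - {"tx": 0.0652, "ty": 0, "tz": -0.0233, "rx": 0, "ry": 0, "rz": 0, "claw": 0.005}
    - {"tx": 0.0771, "ty": 0, "tz": -0.0237, "rx": 0, "ry": 0, "rz": 0, "claw": 0.005}
    - {"tx": 0.089, "ty": 0, "tz": -0.0231, "rx": 0, "ry": 0, "rz": 0, "claw": 0.005}

```text
clock: 16.65
ee_pos: [0.5345, -0.0672, 0.3457]
orientation: [0.729, -0.685, -0.001, 0.0]
wrist_force: [-1.7, 1.3, 1.4]
opening: 0.126
```

Request:
step_arm:
  deltas:
    - {"tx": 0.0118, "ty": 0, "tz": 0.0018, "rx": 0, "ry": 0, "rz": 0, "claw": 0.005}
    - {"tx": 0.0233, "ty": 0, "tz": 0.0045, "rx": 0, "ry": 0, "rz": 0, "claw": 0.005}
    - {"tx": 0.0346, "ty": 0, "tz": 0.0084, "rx": 0, "ry": 0, "rz": 0, "claw": 0.005}
    - {"tx": 0.0455, "ty": 0, "tz": 0.0132, "rx": 0, "ry": 0, "rz": 0, "claw": 0.005}
    - {"tx": 0.0559, "ty": 0, "tz": 0.0189, "rx": 0, "ry": 0, "rz": 0, "claw": 0.005}
    - {"tx": 0.0657, "ty": 0, "tz": 0.0256, "rx": 0, "ry": 0, "rz": 0, "claw": 0.005}
    - {"tx": 0.0749, "ty": 0, "tz": 0.0332, "rx": 0, "ry": 0, "rz": 0, "claw": 0.005}
    - {"tx": 0.0834, "ty": 0, "tz": 0.0415, "rx": 0, "ry": 0, "rz": 0, "claw": 0.005}

```text
clock: 17.65
ee_pos: [0.5399, -0.1503, 0.3041]
orientation: [0.729, -0.685, 0.0, 0.0]
wrist_force: [-4.0, 0.4, -0.1]
opening: 0.123
```

```bash
python3 -c "
from h import *
state(*[bar(t)+.003*X+[0,0,.004] for t in (.81,.72,.63,.54,.45,.36,.27,.18,.09,0)])"
```

```text
t 17.65 p [ 0.5399 -0.1503  0.3041] op 0.123 F [-4.   0.4 -0.1]
toolx [ 6.210e-02 -9.981e-01  1.000e-04] toolz [ 1.e-04 -1.e-04 -1.e+00] yaw err deg -0.04
to [ 0.5403 -0.1494  0.3041] tool d mm [-0.9 -0.4  0. ]
to [ 0.5408 -0.1571  0.295 ] tool d mm [ 6.8 -0.4  9.1]
to [ 0.5412 -0.1639  0.2853] tool d mm [13.7 -0.5 18.8]
to [ 0.5416 -0.1699  0.275 ] tool d mm [19.6 -0.5 29.1]
to [ 0.5419 -0.1749  0.2642] tool d mm [24.6 -0.5 39.9]
to [ 0.5422 -0.1789  0.253 ] tool d mm [28.7 -0.5 51.1]
to [ 0.5423 -0.1819  0.2415] tool d mm [31.6 -0.5 62.6]
to [ 0.5425 -0.1838  0.2298] tool d mm [33.6 -0.5 74.4]
to [ 0.5425 -0.1847  0.2179] tool d mm [34.5 -0.5 86.2]
to [ 0.5425 -0.1845  0.206 ] tool d mm [34.3 -0.5 98.1]
```

Request:
step_arm:
  deltas:
    - {"tx": 0.007, "ty": 0, "tz": 0.009, "rx": 0, "ry": 0, "rz": 0, "claw": 0.005}
    - {"tx": 0.0137, "ty": 0, "tz": 0.0188, "rx": 0, "ry": 0, "rz": 0, "claw": 0.005}
    - {"tx": 0.0196, "ty": 0, "tz": 0.0291, "rx": 0, "ry": 0, "rz": 0, "claw": 0.005}
    - {"tx": 0.0246, "ty": 0, "tz": 0.0399, "rx": 0, "ry": 0, "rz": 0, "claw": 0.005}
    - {"tx": 0.0287, "ty": 0, "tz": 0.0511, "rx": 0, "ry": 0, "rz": 0, "claw": 0.005}
    - {"tx": 0.0316, "ty": 0, "tz": 0.0626, "rx": 0, "ry": 0, "rz": 0, "claw": 0.005}
    - {"tx": 0.0336, "ty": 0, "tz": 0.0744, "rx": 0, "ry": 0, "rz": 0, "claw": 0.005}
    - {"tx": 0.0345, "ty": 0, "tz": 0.0862, "rx": 0, "ry": 0, "rz": 0, "claw": 0.005}

```text
clock: 18.65
ee_pos: [0.5421, -0.1842, 0.2177]
orientation: [0.729, -0.685, 0.0, -0.0]
wrist_force: [0.6, 0.9, 1.5]
opening: 0.122
```

Request:
step_arm:
  deltas:
    - {"tx": 0, "ty": 0, "tz": 0.006, "rx": 0, "ry": 0, "rz": 0, "claw": 0.005}
    - {"tx": 0, "ty": 0, "tz": 0.011, "rx": 0, "ry": 0, "rz": 0, "claw": 0.005}
    - {"tx": 0, "ty": 0, "tz": 0.012, "rx": 0, "ry": 0, "rz": 0, "claw": 0.005}
    - {"tx": 0, "ty": 0, "tz": 0.012, "rx": 0, "ry": 0, "rz": 0, "claw": 0.005}

```text
clock: 19.15
ee_pos: [0.5421, -0.1841, 0.2067]
orientation: [0.729, -0.685, 0.0, -0.0]
wrist_force: [-0.7, -4.3, 0.3]
opening: 0.128
```

```bash
python3 -c "
from h import *
state(bar(0)+.003*X)
from bench import manip
import cv2
for n,(a,b,c,d) in (('side',(60,260,180,380)),('top',(120,270,160,360))):
    c_=manip.read_camera(n)['color'][a:b,c:d,::-1]; cv2.imwrite(f'pics/{n}10.png',cv2.resize(c_,None,fx=3,fy=3))
"
```

```text
t 19.15 p [ 0.5421 -0.1841  0.2067] op 0.128 F [-0.7 -4.3  0.3]
toolx [ 6.220e-02 -9.981e-01  2.000e-04] toolz [ 3.e-04 -2.e-04 -1.e+00] yaw err deg -0.03
to [ 0.5425 -0.1845  0.202 ] tool d mm [ 0.4 -0.4  4.7]
```

View pics/side10.png

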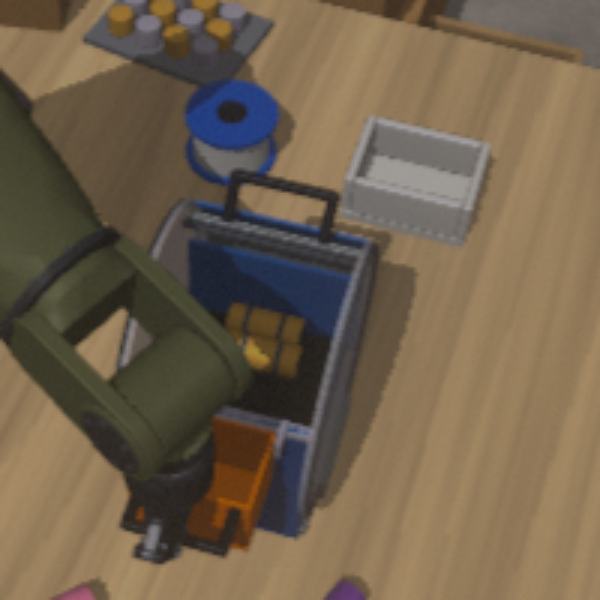

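View pics/top10.png

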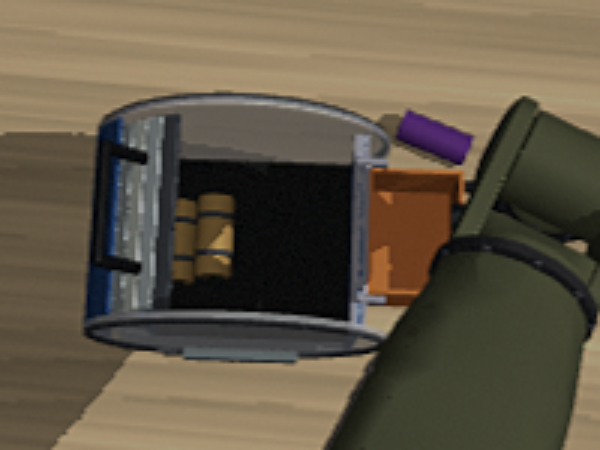

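Both couplings lie in the store (top crop 185,240 and 215,235) and the bin is empty and down. I'll release it and go back to the door bar.

Request:
step_arm:
  deltas:
    - {"tx": 0, "ty": 0, "tz": 0, "rx": 0, "ry": 0, "rz": 0, "claw": 0.035}
    - {"tx": 0, "ty": 0, "tz": 0, "rx": 0, "ry": 0, "rz": 0, "claw": 0.04}
    - {"tx": 0, "ty": 0, "tz": 0, "rx": 0, "ry": 0, "rz": 0, "claw": 0.04}
    - {"tx": 0, "ty": 0, "tz": -0.03, "rx": 0, "ry": 0, "rz": 0, "claw": 0.04}
    - {"tx": 0, "ty": 0, "tz": -0.08, "rx": 0, "ry": 0, "rz": 0, "claw": 0.04}
    - {"tx": 0, "ty": 0, "tz": -0.13, "rx": 0, "ry": 0, "rz": 0, "claw": 0.04}
    - {"tx": 0, "ty": 0, "tz": -0.18, "rx": 0, "ry": 0, "rz": 0, "claw": 0.04}
    - {"tx": 0, "ty": 0, "tz": -0.2, "rx": 0, "ry": 0, "rz": 0, "claw": 0.04}

```text
clock: 20.25
ee_pos: [0.5421, -0.184, 0.4098]
orientation: [0.729, -0.685, 0.002, -0.001]
wrist_force: [0.5, 0.2, -0.1]
opening: 0.472
```

Request:
step_arm:
  deltas:
    - {"tx": -0.03, "ty": 0, "tz": 0, "rx": 0, "ry": 0, "rz": 0, "claw": 0.04}
    - {"tx": -0.08, "ty": 0, "tz": 0, "rx": 0, "ry": 0, "rz": 0, "claw": 0.04}
    - {"tx": -0.13, "ty": 0, "tz": 0, "rx": 0, "ry": 0, "rz": 0, "claw": 0.04}
    - {"tx": -0.18, "ty": 0, "tz": 0, "rx": 0, "ry": 0, "rz": 0, "claw": 0.04}
    - {"tx": -0.23, "ty": 0, "tz": 0, "rx": 0, "ry": 0, "rz": 0, "claw": 0.04}
    - {"tx": -0.28, "ty": 0, "tz": 0, "rx": 0, "ry": 0, "rz": 0, "claw": 0.04}
    - {"tx": -0.33, "ty": 0, "tz": 0, "rx": 0, "ry": 0, "rz": 0, "claw": 0.04}
    - {"tx": -0.3645, "ty": 0, "tz": 0, "rx": 0, "ry": 0, "rz": 0, "claw": 0.04}

```text
clock: 21.25
ee_pos: [0.5188, 0.1818, 0.4065]
orientation: [0.729, -0.684, -0.0, -0.0]
wrist_force: [-0.2, -0.1, -0.1]
opening: 0.468
```

Request:
step_arm:
  deltas:
    - {"tx": 0, "ty": 0, "tz": 0.03, "rx": 0, "ry": 0, "rz": 0, "claw": 0.04}
    - {"tx": 0, "ty": 0, "tz": 0.06, "rx": 0, "ry": 0, "rz": 0, "claw": 0.04}
    - {"tx": 0, "ty": 0, "tz": 0.06, "rx": 0, "ry": 0, "rz": 0, "claw": 0.04}

```text
clock: 21.62
ee_pos: [0.5188, 0.1797, 0.3448]
orientation: [0.729, -0.685, -0.001, 0.002]
wrist_force: [0.5, 0.7, 1.3]
opening: 0.469
```

```bash
python3 -c "
from h import *
state(np.array([.5195,.1797,.2835]))
from bench import manip
import cv2
for n,(a,b,c,d) in (('side',(60,260,180,380)),('top',(120,270,160,360))):
    c_=manip.read_camera(n)['color'][a:b,c:d,::-1]; cv2.imwrite(f'pics/{n}11.png',cv2.resize(c_,None,fx=3,fy=3))
"
```

```text
t 21.625 p [0.5188 0.1797 0.3448] op 0.469 F [0.5 0.7 1.3]
toolx [ 6.24e-02 -9.98e-01  7.00e-04] toolz [-0.0036 -0.001  -1.    ] yaw err deg -0.02
to [0.5195 0.1797 0.2835] tool d mm [ 0.  -0.9 61.3]
```

View pics/side11.png

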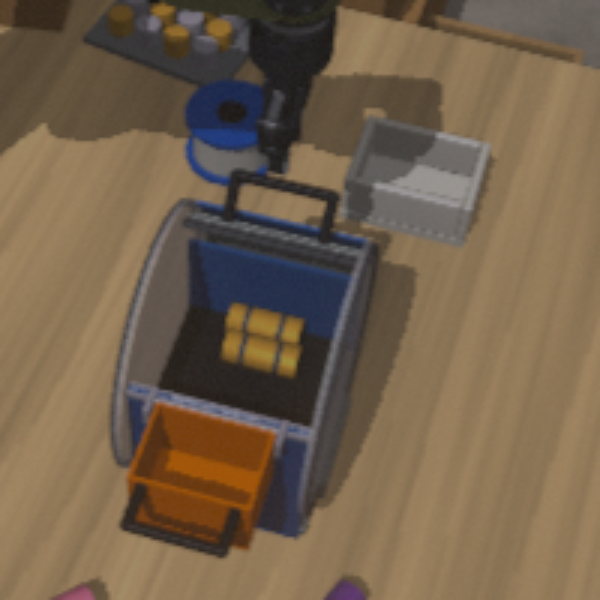

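Request:
step_arm:
  deltas:
    - {"tx": 0, "ty": 0, "tz": 0.03, "rx": 0, "ry": 0, "rz": 0, "claw": 0.04}
    - {"tx": 0, "ty": 0, "tz": 0.061, "rx": 0, "ry": 0, "rz": 0, "claw": 0.04}
    - {"tx": 0, "ty": 0, "tz": 0.061, "rx": 0, "ry": 0, "rz": 0, "claw": 0.04}
    - {"tx": 0, "ty": 0, "tz": 0.061, "rx": 0, "ry": 0, "rz": 0, "claw": 0.005}
    - {"tx": 0, "ty": 0, "tz": 0.061, "rx": 0, "ry": 0, "rz": 0, "claw": 0.005}
    - {"tx": 0, "ty": 0, "tz": 0.061, "rx": 0, "ry": 0, "rz": 0, "claw": 0.005}
    - {"tx": 0, "ty": 0, "tz": 0.061, "rx": 0, "ry": 0, "rz": 0, "claw": 0.005}
  grip_force: 30

```text
clock: 22.6
ee_pos: [0.5198, 0.1803, 0.2873]
orientation: [0.729, -0.685, 0.001, -0.002]
wrist_force: [1.0, 4.2, 7.0]
opening: 0.127
```

```bash
python3 -c "
from h import *
state(door(1.48))
b0=door(1.48)
for t in list(np.arange(1.42,-.01,-.06)):
  d=door(t)-b0; print(round(t,2),(-1000*d@X).round(1),(-1000*d[2]).round(1))"
```

```text
t 22.6 p [0.5198 0.1803 0.2873] op 0.127 F [1.  4.2 7. ]
toolx [ 0.0625 -0.998  -0.0014] toolz [ 0.0032  0.0016 -1.    ] yaw err deg -0.02
to [0.5196 0.1794 0.2822] tool d mm [0.9 0.3 5. ]
1.42 8.4 -6.8
1.36 17.2 -13.1
1.3 26.3 -18.9
1.24 35.8 -24.1
1.18 45.5 -28.7
1.12 55.5 -32.7
1.06 65.8 -36.1
1.0 76.2 -38.9
0.94 86.8 -41.1
0.88 97.5 -42.6
0.82 108.2 -43.5
0.76 119.0 -43.7
0.7 129.8 -43.3
0.64 140.6 -42.3
0.58 151.2 -40.6
0.52 161.8 -38.3
0.46 172.2 -35.3
0.4 182.4 -31.7
0.34 192.3 -27.5
0.28 202.0 -22.8
0.22 211.4 -17.4
0.16 220.4 -11.5
0.1 229.1 -5.1
0.04 237.4 1.9
```

Request:
step_arm:
  deltas:
    - {"tx": 0.008, "ty": 0, "tz": -0.008, "rx": 0, "ry": 0, "rz": 0, "claw": 0.005}
    - {"tx": 0.017, "ty": 0, "tz": -0.0145, "rx": 0, "ry": 0, "rz": 0, "claw": 0.005}
    - {"tx": 0.026, "ty": 0, "tz": -0.0205, "rx": 0, "ry": 0, "rz": 0, "claw": 0.005}
    - {"tx": 0.0355, "ty": 0, "tz": -0.026, "rx": 0, "ry": 0, "rz": 0, "claw": 0.005}
    - {"tx": 0.0455, "ty": 0, "tz": -0.0307, "rx": 0, "ry": 0, "rz": 0, "claw": 0.005}
    - {"tx": 0.0555, "ty": 0, "tz": -0.0347, "rx": 0, "ry": 0, "rz": 0, "claw": 0.005}
    - {"tx": 0.0658, "ty": 0, "tz": -0.0381, "rx": 0, "ry": 0, "rz": 0, "claw": 0.005}
    - {"tx": 0.0762, "ty": 0, "tz": -0.0409, "rx": 0, "ry": 0, "rz": 0, "claw": 0.005}

```text
clock: 23.6
ee_pos: [0.5242, 0.104, 0.3272]
orientation: [0.729, -0.685, -0.0, -0.001]
wrist_force: [0.9, 4.6, -2.3]
opening: 0.123
```

Request:
step_arm:
  deltas:
    - {"tx": 0.0106, "ty": 0, "tz": -0.0022, "rx": 0, "ry": 0, "rz": 0, "claw": 0.005}
    - {"tx": 0.0213, "ty": 0, "tz": -0.0037, "rx": 0, "ry": 0, "rz": 0, "claw": 0.005}
    - {"tx": 0.032, "ty": 0, "tz": -0.0046, "rx": 0, "ry": 0, "rz": 0, "claw": 0.005}
    - {"tx": 0.0428, "ty": 0, "tz": -0.0048, "rx": 0, "ry": 0, "rz": 0, "claw": 0.005}
    - {"tx": 0.0536, "ty": 0, "tz": -0.0044, "rx": 0, "ry": 0, "rz": 0, "claw": 0.005}
    - {"tx": 0.0644, "ty": 0, "tz": -0.0034, "rx": 0, "ry": 0, "rz": 0, "claw": 0.005}
    - {"tx": 0.075, "ty": 0, "tz": -0.0017, "rx": 0, "ry": 0, "rz": 0, "claw": 0.005}
    - {"tx": 0.0856, "ty": 0, "tz": 0.0006, "rx": 0, "ry": 0, "rz": 0, "claw": 0.005}

```text
clock: 24.6
ee_pos: [0.5294, 0.018, 0.3264]
orientation: [0.729, -0.685, 0.0, -0.0]
wrist_force: [-2.0, 4.7, 0.2]
opening: 0.127
```

```bash
python3 -c "
from h import *
state(*[door(t)+[0,0,.002] for t in (.52,.46,.4,.34,.28,.22,.16,.1,.04,0)])"
```

```text
t 24.6 p [0.5294 0.018  0.3264] op 0.127 F [-2.   4.7  0.2]
toolx [ 6.25e-02 -9.98e-01 -4.00e-04] toolz [ 8.e-04  5.e-04 -1.e+00] yaw err deg -0.02
to [0.5298 0.0179 0.3225] tool d mm [ 0.1 -0.3  3.9]
to [0.5304 0.0076 0.3195] tool d mm [10.5 -0.3  6.8]
to [ 0.5311 -0.0026  0.316 ] tool d mm [20.7 -0.3 10.4]
to [ 0.5317 -0.0125  0.3118] tool d mm [30.6 -0.3 14.6]
to [ 0.5323 -0.0222  0.307 ] tool d mm [40.3 -0.3 19.3]
to [ 0.5329 -0.0316  0.3017] tool d mm [49.7 -0.3 24.7]
to [ 0.5335 -0.0406  0.2958] tool d mm [58.8 -0.3 30.6]
to [ 0.534  -0.0492  0.2893] tool d mm [67.4 -0.3 37. ]
to [ 0.5345 -0.0575  0.2824] tool d mm [75.7 -0.3 43.9]
to [ 0.5349 -0.0628  0.2775] tool d mm [81.  -0.3 48.8]
```

Request:
step_arm:
  deltas:
    - {"tx": 0.0105, "ty": 0, "tz": 0.004, "rx": 0, "ry": 0, "rz": 0, "claw": 0.005}
    - {"tx": 0.0207, "ty": 0, "tz": 0.0075, "rx": 0, "ry": 0, "rz": 0, "claw": 0.005}
    - {"tx": 0.0306, "ty": 0, "tz": 0.0117, "rx": 0, "ry": 0, "rz": 0, "claw": 0.005}
    - {"tx": 0.0403, "ty": 0, "tz": 0.0165, "rx": 0, "ry": 0, "rz": 0, "claw": 0.005}
    - {"tx": 0.0497, "ty": 0, "tz": 0.0218, "rx": 0, "ry": 0, "rz": 0, "claw": 0.005}
    - {"tx": 0.0588, "ty": 0, "tz": 0.0277, "rx": 0, "ry": 0, "rz": 0, "claw": 0.005}
    - {"tx": 0.0674, "ty": 0, "tz": 0.0342, "rx": 0, "ry": 0, "rz": 0, "claw": 0.005}
    - {"tx": 0.074, "ty": 0, "tz": 0.0395, "rx": 0, "ry": 0, "rz": 0, "claw": 0.005}

```text
clock: 25.6
ee_pos: [0.5339, -0.0561, 0.2856]
orientation: [0.729, -0.685, -0.0, 0.0]
wrist_force: [-0.6, 6.2, -1.0]
opening: 0.125
```

Request:
step_arm:
  deltas:
    - {"tx": 0.002, "ty": 0, "tz": 0.002, "rx": 0, "ry": 0, "rz": 0, "claw": 0.005}
    - {"tx": 0.004, "ty": 0, "tz": 0.004, "rx": 0, "ry": 0, "rz": 0, "claw": 0.005}
    - {"tx": 0.004, "ty": 0, "tz": 0.004, "rx": 0, "ry": 0, "rz": 0, "claw": 0.005}

```text
clock: 25.98
ee_pos: [0.5342, -0.0594, 0.2825]
orientation: [0.729, -0.685, -0.0, -0.0]
wrist_force: [-3.2, 4.3, 3.7]
opening: 0.127
```

```bash
python3 -c "
from h import *
state(*[door(t)+[0,0,.002] for t in (.1,.04,0)])"
```

```text
t 25.975 p [ 0.5342 -0.0594  0.2825] op 0.127 F [-3.2  4.3  3.7]
toolx [ 6.25e-02 -9.98e-01 -2.00e-04] toolz [ 1.e-04  2.e-04 -1.e+00] yaw err deg -0.02
to [ 0.534  -0.0492  0.2893] tool d mm [-10.2  -0.5  -6.8]
to [ 0.5345 -0.0575  0.2824] tool d mm [-1.9 -0.5  0.1]
to [ 0.5349 -0.0628  0.2775] tool d mm [ 3.4 -0.5  5. ]
```

Still no stop contact, so I'll push on tangentially until the force rises.

Request:
step_arm:
  deltas:
    - {"tx": 0.0015, "ty": 0, "tz": 0.0015, "rx": 0, "ry": 0, "rz": 0, "claw": 0.005}
    - {"tx": 0.003, "ty": 0, "tz": 0.003, "rx": 0, "ry": 0, "rz": 0, "claw": 0.005}
    - {"tx": 0.004, "ty": 0, "tz": 0.004, "rx": 0, "ry": 0, "rz": 0, "claw": 0.005}
    - {"tx": 0.004, "ty": 0, "tz": 0.004, "rx": 0, "ry": 0, "rz": 0, "claw": 0.005}

```text
clock: 26.48
ee_pos: [0.5344, -0.0599, 0.2822]
orientation: [0.73, -0.684, -0.001, -0.003]
wrist_force: [-19.0, 32.8, 34.8]
opening: 0.125
```

Request:
step_arm:
  deltas:
    - {"tx": 0.001, "ty": 0, "tz": 0.001, "rx": 0, "ry": 0, "rz": 0, "claw": 0.005}
    - {"tx": 0.002, "ty": 0, "tz": 0.002, "rx": 0, "ry": 0, "rz": 0, "claw": 0.005}
    - {"tx": 0.002, "ty": 0, "tz": 0.002, "rx": 0, "ry": 0, "rz": 0, "claw": 0.005}

```text
clock: 26.85
ee_pos: [0.535, -0.0601, 0.2811]
orientation: [0.73, -0.683, -0.001, -0.005]
wrist_force: [-17.9, 47.2, 42.0]
opening: 0.125
```

The force rose to about 48 N with no further travel, so the door is on its stop, at the expected bar position plus the 3 mm origin shift seen at the bin. I'll relax and release.

Request:
step_arm:
  deltas:
    - {"tx": -0.0055, "ty": 0, "tz": -0.005, "rx": 0, "ry": 0, "rz": 0, "claw": 0.005}
    - {"tx": -0.0055, "ty": 0, "tz": -0.005, "rx": 0, "ry": 0, "rz": 0, "claw": 0.005}
    - {"tx": -0.0055, "ty": 0, "tz": -0.005, "rx": 0, "ry": 0, "rz": 0, "claw": 0.035}
    - {"tx": -0.0055, "ty": 0, "tz": -0.005, "rx": 0, "ry": 0, "rz": 0, "claw": 0.035}
    - {"tx": -0.0055, "ty": 0, "tz": -0.005, "rx": 0, "ry": 0, "rz": 0, "claw": 0.04}
    - {"tx": -0.0055, "ty": 0, "tz": -0.03, "rx": 0, "ry": 0, "rz": 0, "claw": 0.04}
    - {"tx": -0.0055, "ty": 0, "tz": -0.07, "rx": 0, "ry": 0, "rz": 0, "claw": 0.04}
    - {"tx": -0.0055, "ty": 0, "tz": -0.12, "rx": 0, "ry": 0, "rz": 0, "claw": 0.04}

```text
clock: 27.85
ee_pos: [0.534, -0.0603, 0.397]
orientation: [0.729, -0.685, -0.001, 0.001]
wrist_force: [0.4, -0.7, -0.1]
opening: 0.472
```

Request:
step_arm:
  deltas:
    - {"tx": -0.05, "ty": 0.04, "tz": 0, "rx": 0, "ry": 0, "rz": 0, "claw": 0.04}
    - {"tx": -0.1, "ty": 0.08, "tz": 0, "rx": 0, "ry": 0, "rz": 0, "claw": 0.04}
    - {"tx": -0.15, "ty": 0.12, "tz": 0, "rx": 0, "ry": 0, "rz": 0, "claw": 0.04}
    - {"tx": -0.2, "ty": 0.15, "tz": 0, "rx": 0, "ry": 0, "rz": 0, "claw": 0.04}
    - {"tx": -0.2, "ty": 0.15, "tz": 0, "rx": 0, "ry": 0, "rz": 0, "claw": 0.04}

```text
clock: 28.48
ee_pos: [0.3703, 0.1324, 0.397]
orientation: [0.73, -0.683, 0.0, -0.001]
wrist_force: [0.9, -0.2, -0.5]
opening: 0.469
```

```bash
python3 -c "
from h import *
state()
from bench import manip
import cv2
for n,(a,b,c,d),k in (('side',(120,255,205,320),4.4),('top',(140,250,180,340),5)):
    I=manip.read_camera(n)['color'][:,:,::-1]; cv2.imwrite(f'pics/{n}12f.png',I); cv2.imwrite(f'pics/{n}12.png',cv2.resize(I[a:b,c:d],None,fx=k,fy=k,interpolation=cv2.INTER_CUBIC))
"
```

```text
t 28.475 p [0.3703 0.1324 0.397 ] op 0.469 F [ 0.9 -0.2 -0.5]
toolx [ 6.700e-02 -9.977e-01 -5.000e-04] toolz [ 1.8e-03  7.0e-04 -1.0e+00] yaw err deg 0.24
```

View pics/side12.png

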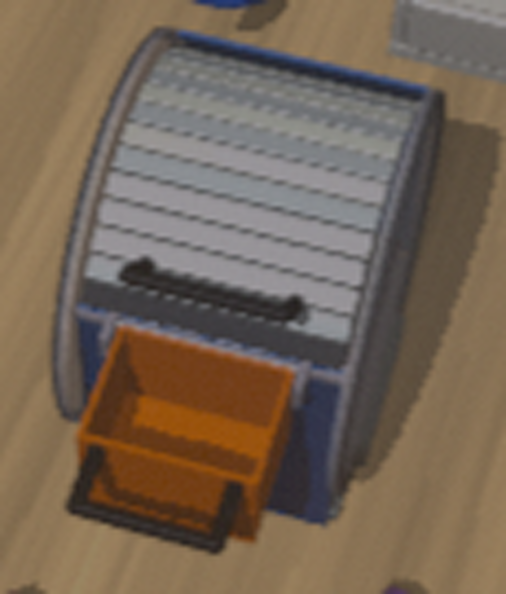

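View pics/top12.png

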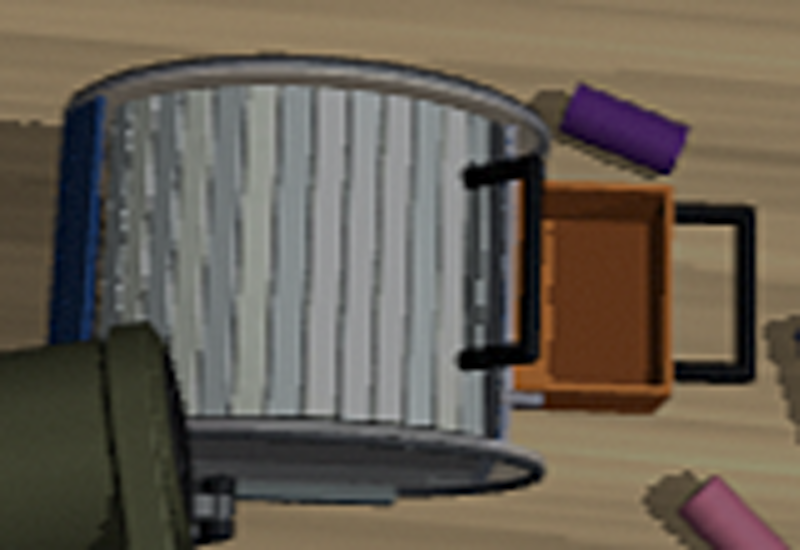

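View pics/side12f.png

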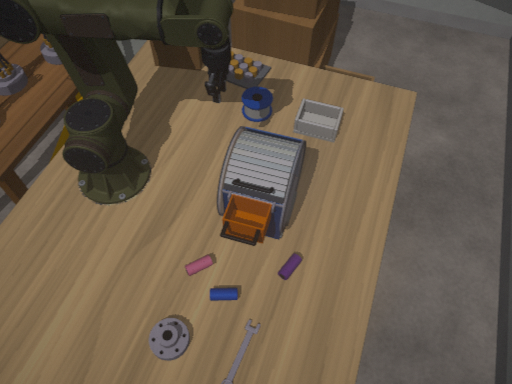

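Run:
```python
from h import *
import h
from scipy.optimize import minimize_scalar
for O_ in ([.527,.062,0],[.527,.065,0]):
  h.O=np.array(O_)
  for n,uv in [("top",np.mean([T(532,160),T(530,355)],0)),("side",np.mean([S(295,310),S(130,271)],0))]:
    p,d=ray(n,*uv)
    def off(q): w=door(q)-p; return w-d*(w@d)
    r=minimize_scalar(lambda q:np.linalg.norm(off(q)),bounds=(-.15,.4),method="bounded")
    print(n,r.x)
```

```text
top 0.005550768634152349
side 0.029551750064219517
top -0.01865576995965794
side 0.015487421399138645
```

```bash
python3 -c "
from bench import manip
import cv2,numpy as np
a=cv2.imread('pics/side0.png').astype(int);b=cv2.imread('pics/side12f.png').astype(int)
for n,(r,c) in {'flange':(slice(315,362),slice(145,193)),'wrench':(slice(318,384),slice(222,265)),'box':(slice(98,140),slice(292,346))}.items(): print(n,abs(a[r,c]-b[r,c]).mean().round(1))
print(manip.finish_job())"
```

```text
flange 5.6
wrench 6.1
box 6.7
the job is handed in; nothing more can be done
None
```

I handed the job in at about 28.5 s. The door was rolled fully open, both couplings were tipped into the store, the empty bin was swung back down, and the door was rolled shut.

**Last checks:**
- **Door:** it stopped against its stop at about 60 N total wrist force. Its bar position in the final pictures gives a joint angle of −0.02 to 0.03 rad, against the 0.06 rad limit.
- **Bin:** it hangs level and empty, with its bar where it started in both views.
- **Couplings:** both lay side by side on the store floor before the door closed, at store x of about 30 and 65 mm. I could not see them once it was shut.
- **Bystanders:** the flange, wrench and white box look unmoved against the first side picture. I checked the reel only by eye.
- **Arm:** the gripper was open and clear of everything at hand-in.

**Disagreement:** my first camera estimate of the store was about 3 mm off along store x. The bin grasp and the door's stop both showed it, and I allowed for it in the moves after that.

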